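# Prop the spring lid of a stock bin and fetch a carving blank

### The job

Push up the spring-closed lid of the stock bin with the loose yellow wooden prop, and stand the prop between the lipped seat in the bin's corner and the underside of the lid, so that the lid stays wide open by itself. Then take the dark walnut blank out from under the lid and lay it flat on the bench hook, pointing at the stop, its end butted against the stop. Leave the lid propped open, the pale offcut in the bin and everything else on the bench where it is.

Things in the scene. Friction and masses are not known exactly. Their poses are not given: they have to be found in the camera images.
- bin: fixed plywood stock bin under the lid; origin on the bench, axes: +x from its front to its rear, y along the hinge, z up, turned about z only. Front face at x = -85 mm, front wall's inner face -73, rear wall's inner face +90, side walls' inner faces y = +-135 (outer +-147); wall tops 140 mm and inner floor 102 mm above the bench.
- bin_hinge (a point): middle of the lid's hinge axis, along y at the bin's rear, at x = +100 mm, z = 156 mm from the bin's origin; axes as the bin's.
- bin_seat (a point): where the prop's foot belongs: on a wooden seat (40 x 60 mm, top 138 mm above the bench) in the bin's front +y corner, axes as the bin's; x -161, y +105, z -18 mm from bin_hinge. A steel lip 10 mm thick, 12 mm high runs along the seat's front edge, its inner face 14 mm in front of this point: a prop end touching seat and lip has its round's axis 14 mm above this point.
- flap (a joint): lid angle about the hinge (rad): 0 shut and level, grows as the front edge rises, stop at 1.4. Aluminium-framed clear pane, 235 mm from hinge to red front edge, 294 mm wide, 8 mm thick, mid-plane through the hinge axis. Shut, its underside is 152 mm above the bench and it overhangs the bin's front face by 50 mm, free space below. Weight and spring always pull it shut.
- flap_strip (a point): on the lid's underside, on the rubber-faced strip over the seat (y = 80 to 130 mm), 111 mm from the hinge; moves with the lid. The prop's top bears here when its foot is home and it rises at 45 degrees to the rear; the lid then stands at about 1.08 rad, held by friction. Closing force: about 2 N at the lid's front edge, 4 to 5 N here when wide open.
- prop_center (a point): centre of the loose wooden prop, a yellow bar 160 mm long (x), 30 mm wide (y), 28 mm thick (z), both ends half-round (radius 14 mm, axes along y at x = +-66 mm), about 100 g; lies flat on the bench. Either end may be the foot.
- blank_center (a point): centre of the dark walnut blank, a block 110 (x) x 42 (y) x 38 mm (z) of about 140 g, lying flat on the bin's floor, its length roughly from front to rear. It lies beside the pale offcut; which of them is nearer the seat changes.
- offcut_center (a point): centre of the pale offcut, a block 102 x 40 x 34 mm, lying beside the blank in the bin: stays in the bin.
- hook_stop (a point): on the fixed bench hook (a pale board 170 x 130 mm, 15 mm thick, with a stop bar across one end): middle of the foot of the stop's face, at the board's upper surface. +x points into the stop, y along it, z up. The stop stands 24 mm above the board and is 130 mm wide; the board reaches 145 mm from the face towards -x. The butted blank's centre is at x = -55, z = +19 mm.
- mallet: bystander: carver's mallet, dark head, about 270 mm; origin on its underside
- chisel: bystander: chisel with wooden handle, 230 mm; origin on its underside
- marker: bystander: black marker pen, 140 mm; origin on its underside
- tape: bystander: white and blue tape measure, 70 x 34 x 62 mm; origin on its underside
- glue: bystander: bottle, 60 mm across and 170 mm high; origin on its underside
- rasp: bystander: orange-handled tool, 200 mm; origin on its underside
- sandblock: bystander: cork sanding block, 90 x 45 x 50 mm; origin on its underside
Not all that is in view belongs to the job. Leave any orange look-alike of the part that bears hook_stop alone. Leave any green look-alike of the part that bears prop_center alone.

How it is judged:
By the outcome, as a careful person would: the job done as asked, in the order asked, and still so for the second after the job is handed in, with the robot touching nothing.
It also fails if it takes over 72 s, if anything falls off the work surface, if the arm or the gripper's body presses on something with over 40 N, if the wrist force passes 120 N, or if a joint passes its speed limit or range.

### The arm

A 6-joint arm with a two-finger parallel gripper is mounted at the origin on the work surface. World frame = base frame: x ahead of the robot, y to its left, z up, the work surface at z = 0. Lengths are in m, angles in rad, forces in N, time in s.
With the tool pointing down it reaches from about 0.35 to 0.975 m from the base axis. Payload 4.9 kg.
Tool frame: the origin (TCP) lies on the centre line of the jaws, within the pads' length; the fingertips stand ctrl.nose_length ahead of it and the grasp point (between the pads) lies 2 mm behind it (ctrl.nose_length is the distance from the TCP to the fingertips, in m); z points along the fingers, y is the direction in which the jaws open and shut (so a half turn about z gives the same grasp; the last joint's range is limited). The gripper opens to 85 mm and grips with 20 to 120 N. Pads are 22 mm wide; open, the fingers measure 114 mm over their backs; the gripper's body (76 mm by 85 mm) begins 54 mm behind the grasp point. The pads swing forward as they close: fully open they stand 13 mm farther back than shut.
Start: joints at [1.21, 0.053, 1.613, -0, 1.476, -0.119], TCP at [0.15, 0.607, 0.22] pointing down, gripper open.
Joint ranges: [-3.01, 3.01], [-1.01, 2.22], [0.06, 2.58], [-1.02, 4.17], [0.09, 2.62], [-3.14, 3.14]. Speed limits (rad/s): [2.57, 2.57, 3.14, 3.14, 3.14, 3.14].

### API

Orientations are given as a rotation vector (axis times angle).
In Python, from station import sensors, get_image, order, ctrl gives the robot as it stands.
- The arm moves only by the tool move_arm, never from a script. Its argument "increments" is a list of rows, each a list of 5 numbers: the shift along the tool's x, y, z in cm, then the turn about the tool's z in degrees, then the finger opening in cm, from 0 to 8.54. In form: [[dx, dy, dz, twist, gripper], ...]. A call has 1 to 5 rows; each row is the pose to reach, as a shift and turn from the pose commanded when the call began, along the tool's axes at that moment; what a row does not reach only later rows make up. A row lasts 1/8 s, in which the tool goes at most 62.5 mm and 10.7 degrees, less where a joint would pass 70% of its speed; a pose out of reach is approached as far as the arm can. A call with a gripper value outside its range is refused whole. The fingers move at their own pace and stop on an object; "newtons" is the grip in N (left out, the last holds). Time passes only in rows, so rows that repeat a pose let the fingers close. It gives the time, the measured TCP pose, the force and the opening at its end, in the units of the state.
- sensors.get_obs(): the state, without advancing time (a new reading comes with each control period).
- get_image(name): name is "scene" or "top" or "wrist"; returns a dict with "image" (480x640x3 uint8, red, green, blue), "K" (3x3 intrinsics, pixels), "R" (3x3) and "t" (3): a world point X has camera coordinates R X + t. Camera axes: x right, y down, z forward; pixel columns grow to the right and rows downward; lengths in m; the calibration is good to about 2 mm. A picture is of the moment at which its call begins. There is no depth.
- order.finish_job(): hands the job in, once; it reports no verdict.
The state is a dict: "t": time; "q": joint angles; "dq": joint speeds; "effort": joint torques, N m; "tool_pos": TCP position; "tool_rot": TCP orientation; "contact_force": force on the tool from outside, world axes, zero at the start; "wrist_torque": the same for the moment, N m; "opening": finger opening in m.
Only numpy, scipy, OpenCV 4.12 (cv2) and the standard library are available. Lean on these libraries where they do the work, as an engineer would, in place of code of your own. Each camera call takes 0.05 s, during which the arm holds its last target.

## Working session

There is one attempt and no reset: what is moved stays moved. The work goes in short steps, Python scripts to look and compute and a tool call to move; the robot and the scene stay as the last step left them, time stands still between calls to the robot, and variables do not carry over. Pictures are saved under pics/ and viewed, and the job is handed in when it is done.

Besides the shell and the picture viewer there is one more tool, called after ">>>" as a command line: name --pt "numbers of a row" for each row, then --argument value for the rest. move_arm: Moves the arm, as the interface text tells. Its arguments: {"type":"object","properties":{"increments":{"type":"array"},"newtons":{"type":"number"}},"required":["increments"]}

```bash
ls; mkdir -p pics
python3 - <<'E'
from station import sensors,get_image,order,ctrl
import cv2,pickle
print(sensors.get_obs()); print(ctrl.nose_length)
D={}
for n in ["scene","top","wrist"]:
    d=get_image(n); D[n]=d; cv2.imwrite(f"pics/{n}0.png",d["image"][:,:,::-1]); print(n,d["K"].tolist(),d["R"].tolist(),d["t"].tolist())
pickle.dump(D,open("d0.pkl","wb"))
E
```

```text
pics
{'t': 0.0, 'q': array([ 1.20998817e+00,  5.33417534e-02,  1.61431090e+00, -5.19258906e-06,
        1.47599708e+00, -1.19001233e-01]), 'dq': array([-9.38735500e-04,  6.26169755e-04,  4.60446318e-04, -5.42640100e-05,
       -1.01221470e-03, -7.12677426e-04]), 'effort': array([ 2.21860764e-04, -3.93675935e+01, -3.70178747e+01, -1.08047643e-04,
        6.79081189e-03,  2.54672085e-05]), 'tool_pos': array([0.14943026, 0.60620041, 0.21826232]), 'tool_rot': array([-0.37884542, -3.11817757,  0.00314016]), 'contact_force': array([ 0.26180507, -0.76558922, -0.07502024]), 'wrist_torque': array([0.04039637, 0.0082447 , 0.00187725]), 'opening': 0.08520536287747996}
0.017
scene [[618.4744822211128, 0.0, 323.4655635265716], [0.0, 618.4744822211128, 233.92122198132844], [0.0, 0.0, 1.0]] [[0.36682388829136486, 0.9302903297300761, -0.0003706609107784541], [0.6963243442231463, -0.27483265382448835, -0.663022940805214], [-0.6169056999420653, 0.24295455295691698, -0.7485989864917632]] [-0.2068518392712396, -0.2645502488070527, 1.9296384705089655]
top [[533.5401225405806, 0.0, 321.87217272627055], [0.0, 533.5401225405806, 242.21626307063843], [0.0, 0.0, 1.0]] [[0.010174851126478934, -0.9999026390682766, 0.009549072669615914], [-0.9823395231609945, -0.011779460177519399, -0.18673592464696165], [0.18683022678459574, -0.007480421259651962, -0.9823637359234075]] [0.015103408277348828, 0.5118674568556615, 1.2780204318603743]
wrist [[349.6580973145686, 0.0, 317.2054377078624], [0.0, 349.6580973145686, 234.87047953138074], [0.0, 0.0, 1.0]] [[0.2393271713040318, 0.9709346262872265, -0.002908015147032203], [0.9323245955467276, -0.2289718125573448, 0.2798977627506797], [0.27109657617580174, -0.06969835385924769, -0.9600254089632574]] [-0.623148585620785, -0.036941184567287, 0.3786331982278152]
```

View pics/scene0.png

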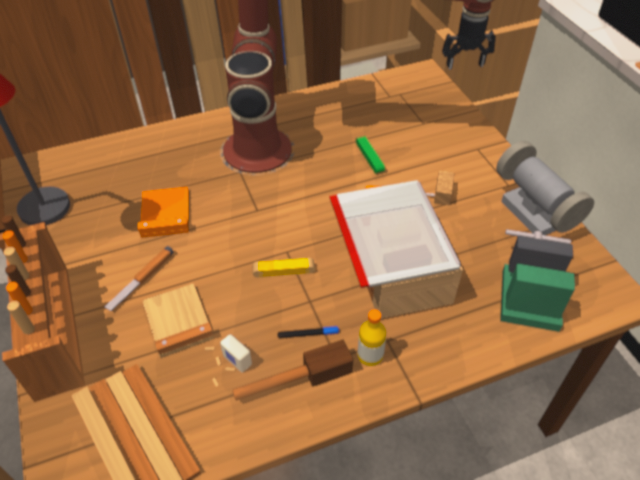

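View pics/top0.png

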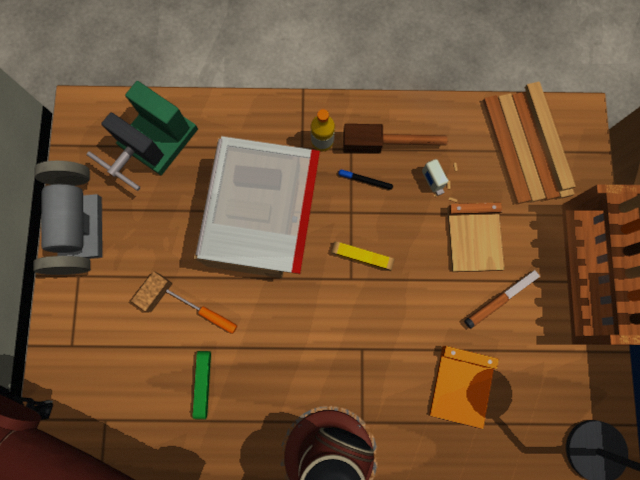

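View pics/wrist0.png

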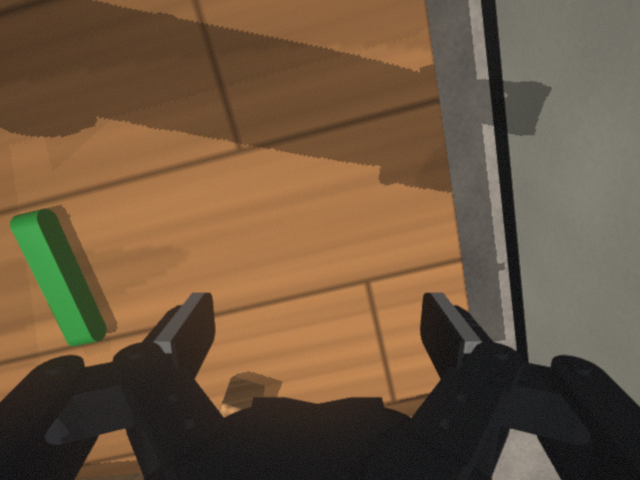

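The scene shows the yellow prop at scene (284,267) and top (362,256). The bin's red edge faces top-right. The pale bench hook is at top (477,237). The look-alikes to leave alone are the orange hook at top (464,387) and the green bar at top (201,385). Next I'll take enlarged crops.

```bash
cat > h.py <<'E'
import numpy as np,cv2,pickle
def px2w(d,u,v,z):
    K,R,t=map(np.array,(d["K"],d["R"],d["t"]))
    r=R.T@np.linalg.solve(K,[u,v,1.]); c=-R.T@t
    return c+r*(z-c[2])/r[2]
def w2px(d,X):
    K,R,t=map(np.array,(d["K"],d["R"],d["t"])); p=K@(R@np.array(X)+t); return p[:2]/p[2]
def crop(d,u0,v0,w,h,s,name):
    im=d["image"][v0:v0+h,u0:u0+w,::-1]
    cv2.imwrite("pics/"+name,cv2.resize(im,None,fx=s,fy=s,interpolation=cv2.INTER_CUBIC))
E
python3 - <<'E'
from h import *
D=pickle.load(open("d0.pkl","rb"))
crop(D["top"],185,125,150,150,4,"c1.png")
crop(D["top"],320,190,200,100,4,"c2.png")
crop(D["scene"],320,170,150,140,4,"c3.png")
E
```

```text
(no output)
```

View pics/c1.png

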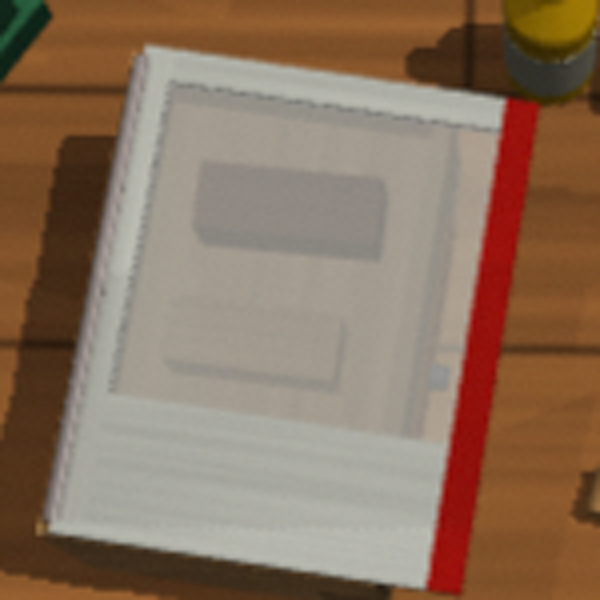

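View pics/c2.png

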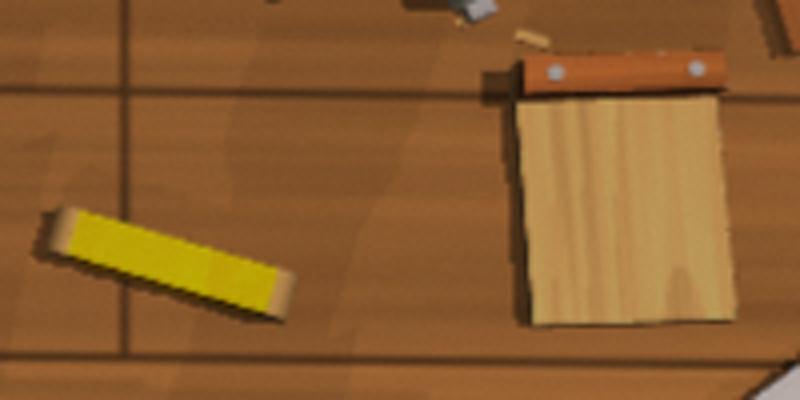

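View pics/c3.png

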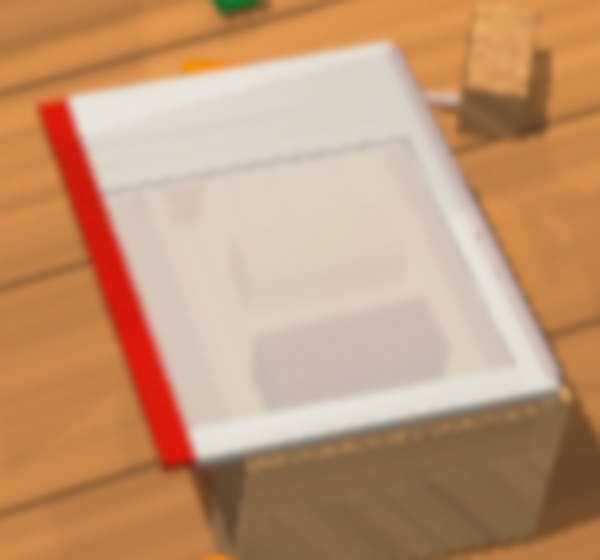

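The crops confirm it. The lid's front edge runs through top pixels (320,151) to (300.5,273.5), with its rear corners at (221,136) and (197,257). The dark blank is at about (257,177), away from the seat, and the pale offcut is at (249,211). The prop is at (362,256).

Run:
```python
from h import *
np.set_printoptions(precision=4,suppress=True)
D=pickle.load(open("d0.pkl","rb")); T=D["top"]; S=D["scene"]
o=np.array([185,125]);
def c1(a,z): return px2w(T,185+a[0]/4,125+a[1]/4,z)
C={k:c1(v,.160) for k,v in dict(rf=(145,45),ff=(540,105),fn=(462,594),rn=(48,528)).items()}
print(C)
print("len",np.linalg.norm(C['rf']-C['ff']),np.linalg.norm(C['fn']-C['ff']),np.linalg.norm(C['rn']-C['fn']))
# scene lid front corners
def c3(a,z): return px2w(S,320+a[0]/4,170+a[1]/4,z)
print("scene fn,ff",c3((40,105),.160),c3((163,466),.152),c3((390,42),.160))
# prop
def c2(a,z): return px2w(T,320+a[0]/4,190+a[1]/4,z)
for z,l in((.028,[(68,207),(280,321),(296,272)]),(.014,[(50,252),(66,206),(286,321),(297,272)])):
    print(z,[c2(a,z) for a in l])
# hook: board top z=.015 ; stop face foot
print("hook near edge",c2((533,325),.015),c2((736,320),.015),"foot",c2((518,98),.015),c2((720,95),.015), "stop top front",c2((524,95),.039),c2((726,92),.039))
# blank top z=.140
print("blank",[c1(a,.140) for a in ((205,160),(388,178),(381,259),(195,235))])
print("offc",[c1(a,.136) for a in ((172,300),(345,318),(338,385))])
```

```text
{'rf': array([0.7418, 0.2614, 0.16  ]), 'ff': array([0.7078, 0.0282, 0.16  ]), 'fn': array([0.4183, 0.0689, 0.16  ]), 'rn': array([0.4531, 0.3029, 0.16  ])}
len 0.2355881023260467 0.2923137920385075 0.23654996440508153
scene fn,ff [0.4241 0.073  0.16  ] [0.7073 0.0334 0.152 ] [0.4539 0.3056 0.16  ]
0.028 [array([ 0.5172, -0.0176,  0.028 ]), array([ 0.4461, -0.1506,  0.028 ]), array([ 0.4773, -0.1611,  0.028 ])]
0.014 [array([ 0.4906, -0.0068,  0.014 ]), array([ 0.5205, -0.0168,  0.014 ]), array([ 0.4481, -0.1563,  0.014 ]), array([ 0.4796, -0.1637,  0.014 ])]
hook near edge [ 0.4472 -0.3125  0.015 ] [ 0.4519 -0.4414  0.015 ] foot [ 0.5947 -0.3081  0.015 ] [ 0.5983 -0.4389  0.015 ] stop top front [ 0.5908 -0.3058  0.039 ] [ 0.5943 -0.4344  0.039 ]
blank [array([0.6782, 0.2264, 0.14  ]), array([0.6685, 0.1178, 0.14  ]), array([0.6187, 0.1207, 0.14  ]), array([0.6319, 0.2305, 0.14  ])]
offc [array([0.5933, 0.243 , 0.136 ]), array([0.5836, 0.1412, 0.136 ]), array([0.5433, 0.1441, 0.136 ])]
```

Bin axes: ex ≈ 81.8°, hinge ≈ (0.597, 0.282). The seat and prop geometry agrees with the stated sizes. The prop lies at about (0.485, −0.086) with its axis at 74.3°.

The tool can't tilt, so the plan is:
1. Grip the prop near its far end, across its width.
2. Tilt it up by pressing it on the shut lid's edge so it pivots in the grip.
3. Lift the lid with the raised end.

```bash
cat >> h.py <<'E'
from scipy.spatial.transform import Rotation as Ro
H=np.array([.5971,.2817,.156]); PS=np.deg2rad(81.8)
ex=np.array([np.cos(PS),np.sin(PS),0]); ey=np.array([-np.sin(PS),np.cos(PS),0])
def b2w(x,y,z): return H+x*ex+y*ey+np.array([0,0,z])
def w2b(p): d=np.array(p)-H; return np.array([d@ex,d@ey,d[2]])
def st():
    from station import sensors
    o=sensors.get_obs(); R=Ro.from_rotvec(o["tool_rot"]).as_matrix()
    yaw=np.degrees(np.arctan2(R[1,1],R[0,1])); return o,R,yaw
def go(p,yaw=None,bin=True):
    """p: TCP target, world (or bin rel hinge, m). grasp point is 2mm above TCP. yaw=tool y angle deg"""
    o,R,y0=st(); t=b2w(*p) if bin else np.array(p)
    d=R.T@(t-o["tool_pos"])*100
    tw=0 if yaw is None else -((yaw-y0+180)%360-180)
    print("t=%.2f pos"%o["t"],o["tool_pos"].round(4),"bin",w2b(o["tool_pos"]).round(4),"yaw %.1f"%y0,"F",o["contact_force"].round(1),"open %.4f"%o["opening"])
    print("target",t.round(4)," ROW dx dy dz twist:",d.round(2),round(tw,1))
E
python3 - <<'E'
from h import *
go((.4723,-.1302,.12),-15.7,False)
E
```

```text
t=0.15 pos [0.1495 0.6064 0.2185] bin [0.2575 0.4893 0.0625] yaw 76.1 F [-0.5  0.3  0.2] open 0.0857
target [ 0.4723 -0.1302  0.12  ]  ROW dx dy dz twist: [-48.98 -63.77   9.95] 91.8
```

>>> move_arm --pt "-49 -63.8 0 91.8 6" --pt "-49 -63.8 0 91.8 6" --pt "-49 -63.8 0 91.8 6" --pt "-49 -63.8 0 91.8 6" --pt "-49 -63.8 0 91.8 6" --newtons 20

```text
t: 0.78
tool_pos: [0.2753, 0.3188, 0.2192]
tool_rot: [1.754, 2.606, 0.0]
contact_force: [1.1, 0.4, 0.1]
opening: 0.0605
```

```bash
python3 -c "
from h import *
go((.4723,-.1302,.12),-15.7,False)"
```

```text
t=0.78 pos [0.2753 0.3188 0.2192] bin [-0.0092  0.3238  0.0632] yaw 22.1 F [1.1 0.4 0.1] open 0.0605
target [ 0.4723 -0.1302  0.12  ]  ROW dx dy dz twist: [-49.01   1.34   9.94] 37.8
```

>>> move_arm --pt "-49 1.3 0 37.8 6" --pt "-49 1.3 0 37.8 6" --pt "-49 1.3 4 37.8 6" --pt "-49 1.3 10 37.8 6" --pt "-49 1.3 10 37.8 6"

```text
t: 1.4
tool_pos: [0.4001, 0.0384, 0.1757]
tool_rot: [2.499, 1.903, 0.002]
contact_force: [1.4, 0.5, -0.2]
opening: 0.0603
```

```bash
python3 -c "
from h import *
go((.4723,-.1302,.12),-15.7,False)"
```

```text
t=1.40 pos [0.4001 0.0384 0.1757] bin [-0.2689  0.1603  0.0197] yaw -15.4 F [ 1.4  0.5 -0.2] open 0.0603
target [ 0.4723 -0.1302  0.12  ]  ROW dx dy dz twist: [-14.33  11.44   5.58] 0.3
```

>>> move_arm --pt "-14.3 11.4 1 0.3 6" --pt "-14.3 11.4 3 0.3 6" --pt "-14.3 11.4 5.6 0.3 6" --pt "-14.3 11.4 5.6 0.3 6" --pt "-14.3 11.4 5.6 0.3 6"

```text
t: 2.02
tool_pos: [0.4711, -0.1275, 0.1194]
tool_rot: [-2.503, -1.896, 0.001]
contact_force: [-0.2, -0.2, 0.8]
opening: 0.0596
```

```bash
python3 -c "
from h import *
from station import get_image
d=get_image('wrist'); pickle.dump(d,open('w1.pkl','wb')); cv2.imwrite('pics/w1.png',d['image'][:,:,::-1])
go((.4723,-.1302,.020),-15.7,False)
for s in (66,-46,-66): 
  c=np.array([.4847,-.0859,.014])+s/1000*np.array([.270,.963,0]); print(s,c,w2px(d,c))"
```

```text
t=2.08 pos [ 0.4716 -0.1271  0.1203] bin [-0.4225  0.0659 -0.0357] yaw -15.6 F [-0.2  1.   0.1] open 0.0602
target [ 0.4723 -0.1302  0.02  ]  ROW dx dy dz twist: [-0.28  0.15 10.03] 0.1
66 [ 0.50252  -0.022342  0.014   ] [319.11556757  72.72250396]
-46 [ 0.47228  -0.130198  0.014   ] [319.00576441 231.36864723]
-66 [ 0.46688  -0.149458  0.014   ] [318.98879423 255.88755451]
```

View pics/w1.png

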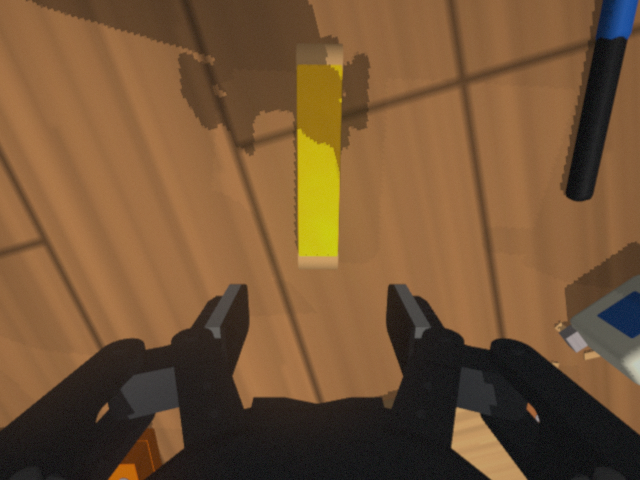

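The wrist picture shows the yellow prop running straight ahead between the jaws, with ends at (319,44) and (319,267). That matches the prediction, so I'll lower and grip.

>>> move_arm --pt "-0.3 0.1 5 0 6" --pt "-0.3 0.1 9 0 6" --pt "-0.3 0.1 10 0 6" --pt "-0.3 0.1 10 0 6" --pt "-0.3 0.1 10 0 2.5" --newtons 60

```text
t: 2.7
tool_pos: [0.4736, -0.1313, 0.0225]
tool_rot: [2.5, 1.896, 0.003]
contact_force: [0.2, -0.7, -0.5]
opening: 0.043
```

>>> move_arm --pt "0 0 0 0 2.5" --pt "0 0 0 0 2.5" --pt "0 0 0 0 2.5"

```text
t: 3.08
tool_pos: [0.4719, -0.131, 0.0203]
tool_rot: [2.503, 1.897, 0.0]
contact_force: [0.3, 0.0, -0.8]
opening: 0.0252
```

```bash
python3 -c "
from h import *
go((-.295,.105,.04),-8.2)"
```

```text
t=3.08 pos [ 0.4719 -0.131   0.0203] bin [-0.4264  0.065  -0.1357] yaw -15.7 F [ 0.3  0.  -0.8] open 0.0252
target [0.4511 0.0047 0.196 ]  ROW dx dy dz twist: [ 12.5   -5.66 -17.58] -7.5
```

>>> move_arm --pt "0 0 0 0 1" --pt "0 0 0 0 1" --pt "0 0 -2 0 1" --pt "0 0 -5 0 1" --pt "0 0 -5 0 1" --newtons 80

```text
t: 3.7
tool_pos: [0.4738, -0.1318, 0.0725]
tool_rot: [2.5, 1.895, 0.004]
contact_force: [0.2, -0.9, -0.5]
opening: 0.0103
```

```bash
python3 -c "
from h import *
from station import get_image
d=get_image('wrist'); cv2.imwrite('pics/w2.png',d['image'][:,:,::-1])
d=get_image('scene'); crop(d,200,180,200,150,4,'s2.png')
go((-.295,.105,.04),-8.2)"
```

```text
t=3.80 pos [ 0.4716 -0.1308  0.0696] bin [-0.4262  0.0654 -0.0864] yaw -15.7 F [-0.4 -0.1 -0.5] open 0.0098
target [0.4511 0.0047 0.196 ]  ROW dx dy dz twist: [ 12.49  -5.64 -12.64] -7.5
```

View pics/w2.png

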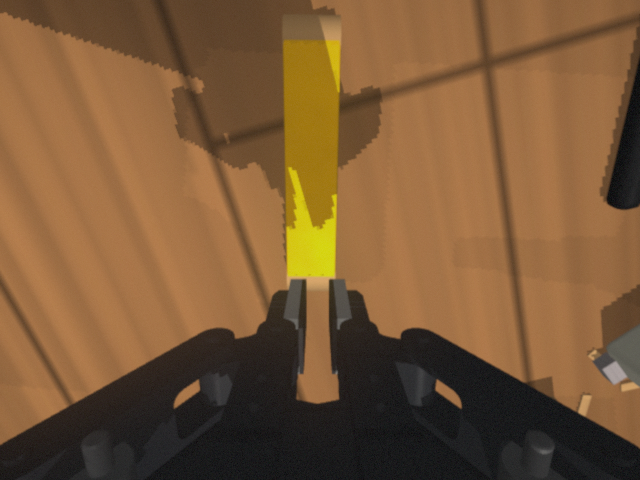

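View pics/s2.png

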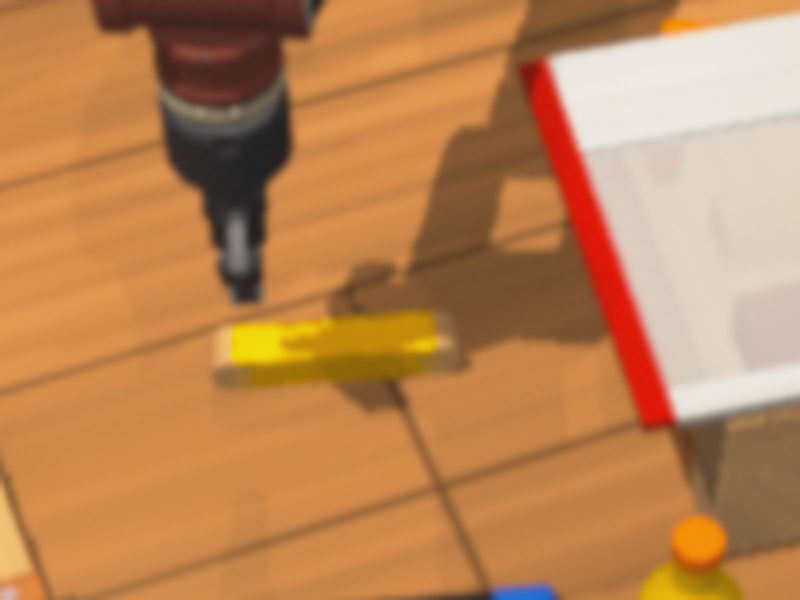

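The grip missed: the prop still lies on the bench and the jaws closed on air. I'll re-measure it.

```bash
python3 -c "
from h import *
from station import get_image
o,R,y=st()
d=get_image('wrist'); pickle.dump(d,open('w2.pkl','wb'))
print('wrist',[px2w(d,u,v,z).round(4) for u,v,z in ((313,277,.028),(312,40,.028),(312,14,.014),(313,290,.014),(288,277,.028),(337,277,.028))])
print('tips px',w2px(d,o['tool_pos']+R@[0,0,.017]), 'tcp',w2px(d,o['tool_pos']), 'cam', (-d['R'].T@d['t']).round(3))
d=get_image('top'); crop(d,310,200,120,90,6,'t2.png');pickle.dump(d,open('t2.pkl','wb'))
d=get_image('scene');pickle.dump(d,open('s2.pkl','wb'))
f=lambda a,z: px2w(d,200+a[0]/4,180+a[1]/4,z).round(4)
print('scene',f((215,355),.014),f((458,340),.014),f((232,327),.028),f((435,313),.028))
"
```

```text
wrist [array([ 0.4662, -0.1428,  0.028 ]), array([ 0.5007, -0.0195,  0.028 ]), array([ 0.5048, -0.0046,  0.014 ]), array([ 0.462 , -0.1573,  0.014 ]), array([ 0.4517, -0.1387,  0.028 ]), array([ 0.4802, -0.1467,  0.028 ])]
tips px [316.09524826 272.68179905] tcp [316.01121644 286.33729416] cam [ 0.491 -0.063  0.223]
scene [ 0.4619 -0.1533  0.014 ] [ 0.5079 -0.0029  0.014 ] [ 0.455  -0.1384  0.028 ] [ 0.4921 -0.0126  0.028 ]
```

View pics/t2.png

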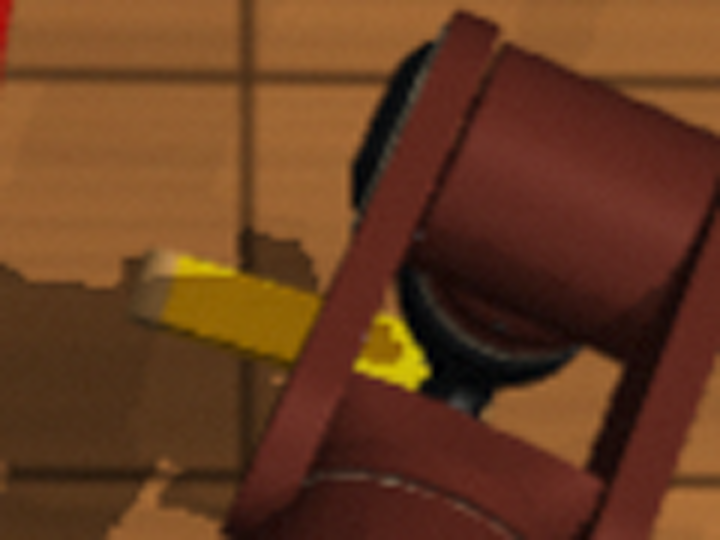

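```bash
python3 -c "
from h import *
o,R,y=st()
d=pickle.load(open('s2.pkl','rb'))
for p in (o['tool_pos'],o['tool_pos']+R@[0,0,.017]):
  print(p,(w2px(d,p)-[200,180])*4)
print((w2px(d,[.4719,-.131,.003])-[200,180])*4,(w2px(d,[.4719,-.131,.020])-[200,180])*4)
print(o['q'],R)
"
```

```text
[ 0.47075239 -0.13042938  0.06843495] [246.63112256 301.07525249]
[ 0.47071079 -0.13041056  0.05143501] [248.6545656  318.09838838]
[253.91674027 366.88238549] [251.98852682 350.57293751]
[-4.22776821e-01 -1.30251053e-01  2.05479656e+00  5.72743692e-06
  1.21973329e+00 -1.49290269e-01] [[ 2.70092445e-01  9.62831284e-01 -2.44743138e-03]
 [ 9.62834309e-01 -2.70090480e-01  1.10701456e-03]
 [ 4.04840331e-04 -2.65546717e-03 -9.99996392e-01]]
```

```bash
python3 -c "
from h import *
d=pickle.load(open('s2.pkl','rb')); crop(d,235,225,50,50,12,'z1.png')
d=pickle.load(open('w2.pkl','rb')); crop(d,260,240,110,100,7,'z2.png')
"
```

View pics/z1.png

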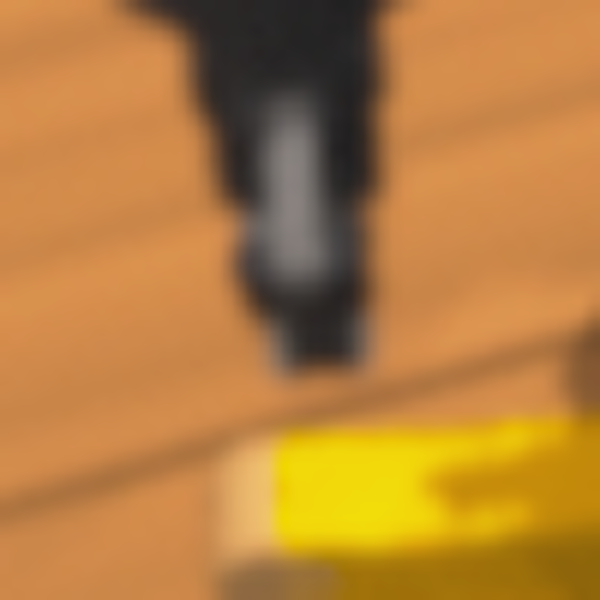

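View pics/z2.png

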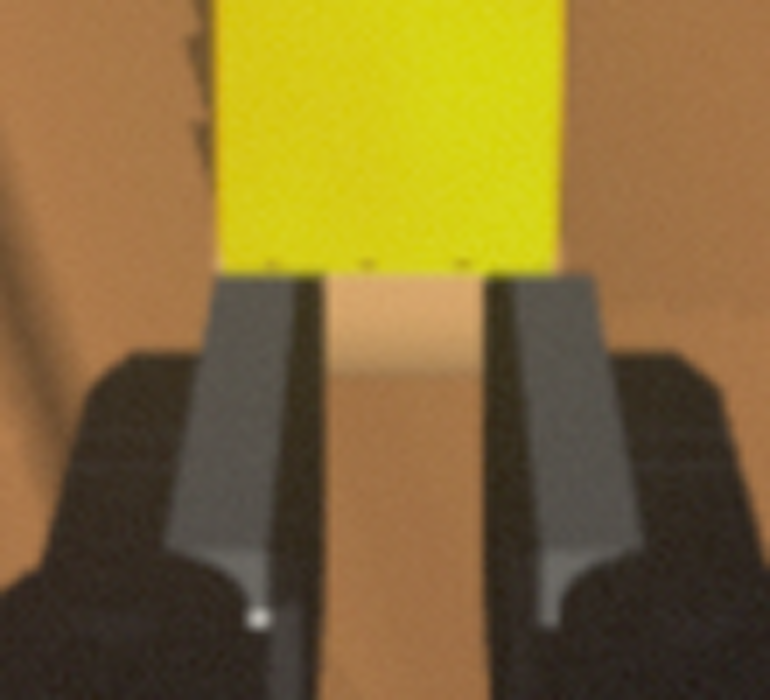

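```bash
python3 -c "
from station import ctrl
print(ctrl.nose_length,[a for a in dir(ctrl) if a[0]!='_'])
from h import *
o,R,y=st()
d=pickle.load(open('w2.pkl','rb'));s=pickle.load(open('s2.pkl','rb'))
# triangulate tip (front lower edge seen by both): wrist mid (316,279.7)
for z in np.arange(.04,.095,.005): print(z,px2w(d,316,279.7,z).round(4), px2w(s,261.7,255.5,z).round(4))
print('body top of prop?')
"
```

```text
0.017 ['MotionError', 'nose_length']
0.04 [ 0.469  -0.1399  0.04  ] [ 0.4483 -0.1254  0.04  ]
0.045 [ 0.4696 -0.1378  0.045 ] [ 0.4524 -0.1263  0.045 ]
0.049999999999999996 [ 0.4702 -0.1357  0.05  ] [ 0.4565 -0.1272  0.05  ]
0.05499999999999999 [ 0.4708 -0.1336  0.055 ] [ 0.4606 -0.1281  0.055 ]
0.05999999999999999 [ 0.4714 -0.1315  0.06  ] [ 0.4646 -0.129   0.06  ]
0.06499999999999999 [ 0.472  -0.1294  0.065 ] [ 0.4687 -0.1299  0.065 ]
0.06999999999999998 [ 0.4726 -0.1273  0.07  ] [ 0.4728 -0.1308  0.07  ]
0.07499999999999998 [ 0.4732 -0.1252  0.075 ] [ 0.4769 -0.1318  0.075 ]
0.07999999999999999 [ 0.4738 -0.1232  0.08  ] [ 0.4809 -0.1327  0.08  ]
0.08499999999999998 [ 0.4744 -0.1211  0.085 ] [ 0.485  -0.1336  0.085 ]
0.08999999999999997 [ 0.475 -0.119  0.09 ] [ 0.4891 -0.1345  0.09  ]
body top of prop?
```

The two views put the fingertips at the reported TCP height, not 17 mm below it. So the first grip closed above the prop. I'll go lower and watch the force.

```bash
python3 -c "
from h import *
go((.471,-.1253,.012),-15.7,False)"
```

```text
t=3.95 pos [ 0.4708 -0.1304  0.0684] bin [-0.4259  0.0663 -0.0876] yaw -15.7 F [ 0.   0.2 -0. ] open 0.0099
target [ 0.471  -0.1253  0.012 ]  ROW dx dy dz twist: [ 0.5  -0.1   5.64] 0.0
```

>>> move_arm --pt "0.4 -0.3 0 0 6" --pt "0.6 -0.3 0 0 6" --pt "0.6 -0.3 0 0 6" --newtons 60

```text
t: 4.32
tool_pos: [0.4704, -0.124, 0.0698]
tool_rot: [-2.503, -1.898, 0.0]
contact_force: [-0.8, 0.1, 0.4]
opening: 0.0598
```

```bash
python3 -c "
from h import *
go((.471,-.1253,.012),-15.7,False)"
```

```text
t=4.33 pos [ 0.4704 -0.124   0.0698] bin [-0.4196  0.0675 -0.0862] yaw -15.6 F [-0.8  0.1  0.4] open 0.0598
target [ 0.471  -0.1253  0.012 ]  ROW dx dy dz twist: [-0.11  0.09  5.78] 0.1
```

>>> move_arm --pt "0 0 4 0 6" --pt "0 0 5.7 0 6" --pt "0 0 6.2 0 6" --pt "0 0 6.2 0 6"

```text
t: 4.82
tool_pos: [0.4708, -0.1244, 0.0083]
tool_rot: [2.503, 1.898, 0.0]
contact_force: [-0.7, 0.7, 0.5]
opening: 0.0601
```

>>> move_arm --pt "0 0 0 0 1" --pt "0 0 0 0 1" --pt "0 0 0 0 1" --pt "0 0 0 0 1" --pt "0 0 0 0 1"

```text
t: 5.45
tool_pos: [0.4717, -0.1248, 0.0095]
tool_rot: [2.502, 1.897, 0.002]
contact_force: [-0.3, -0.1, 6.2]
opening: 0.0281
```

>>> move_arm --pt "0 0 -1 0 1" --pt "0 0 -3 0 1" --pt "0 0 -6 0 1" --pt "0 0 -6 0 1"

```text
t: 5.95
tool_pos: [0.4723, -0.1251, 0.0705]
tool_rot: [2.5, 1.895, 0.004]
contact_force: [-0.5, 0.3, -1.3]
opening: 0.0279
```

```bash
python3 -c "
from h import *
from station import get_image
d=get_image('wrist'); cv2.imwrite('pics/w3.png',d['image'][:,:,::-1])
d=get_image('scene'); crop(d,200,180,200,150,4,'s3.png')
go((-.295,.105,.04),-8.2)"
```

```text
t=6.05 pos [ 0.4701 -0.1241  0.0674] bin [-0.4198  0.0678 -0.0886] yaw -15.7 F [-0.5  0.2 -1. ] open 0.0282
target [0.4511 0.0047 0.196 ]  ROW dx dy dz twist: [ 11.89  -5.31 -12.85] -7.5
```

View pics/w3.png

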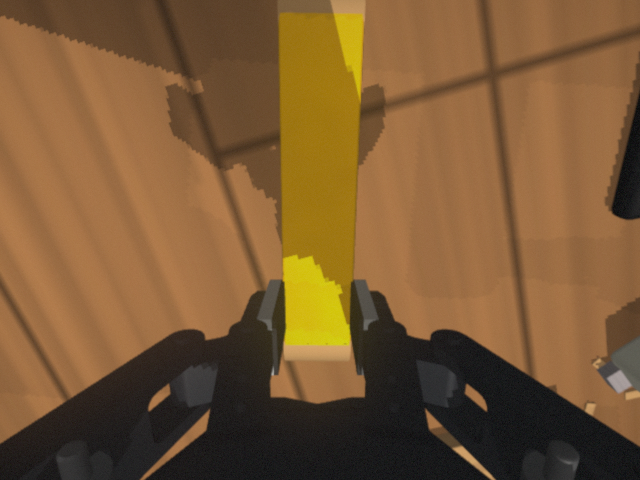

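View pics/s3.png

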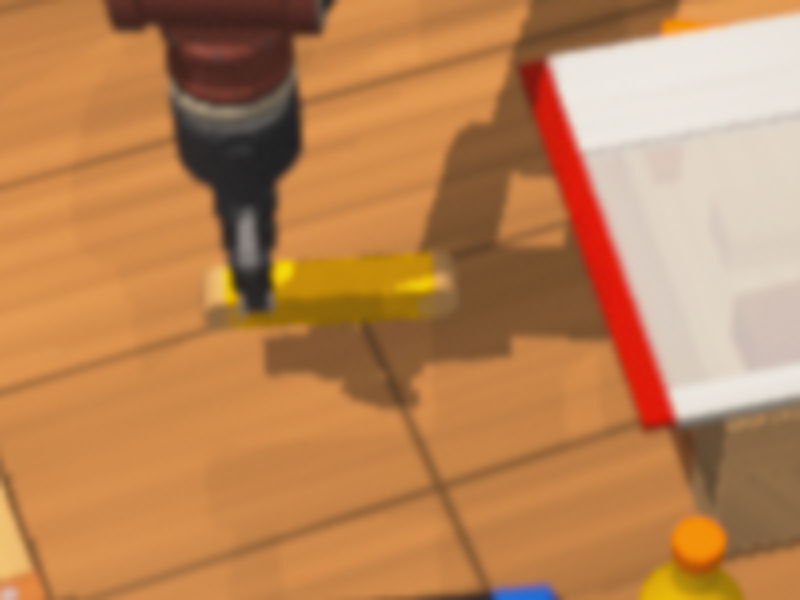

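The prop is now held level near its foot end. In the wrist picture its near end is at (317,360). Next I bring its free end over the lid's front edge.

>>> move_arm --pt "0 0 -6 0 1" --pt "3 -2 -12.8 -4 1" --pt "8 -4 -12.8 -7.5 1" --pt "11.9 -5.3 -12.8 -7.5 1" --pt "11.9 -5.3 -12.8 -7.5 1"

```text
t: 6.68
tool_pos: [0.4505, 0.0067, 0.1942]
tool_rot: [-2.368, -2.061, 0.002]
contact_force: [0.2, -0.9, -0.2]
opening: 0.0276
```

```bash
python3 -c "
from h import *
from station import get_image
d=get_image('wrist'); cv2.imwrite('pics/w4.png',d['image'][:,:,::-1]);pickle.dump(d,open('w4.pkl','wb'))
d=get_image('scene'); crop(d,250,130,150,112,5,'s4.png')
go((-.295,.105,.04),-8.2)"
```

```text
t=6.78 pos [0.4509 0.0047 0.1943] bin [-0.2951  0.1052  0.0383] yaw -8.1 F [ 0.1 -0.3 -0.9] open 0.0280
target [0.4511 0.0047 0.196 ]  ROW dx dy dz twist: [ 0.01  0.02 -0.17] 0.1
```

View pics/w4.png

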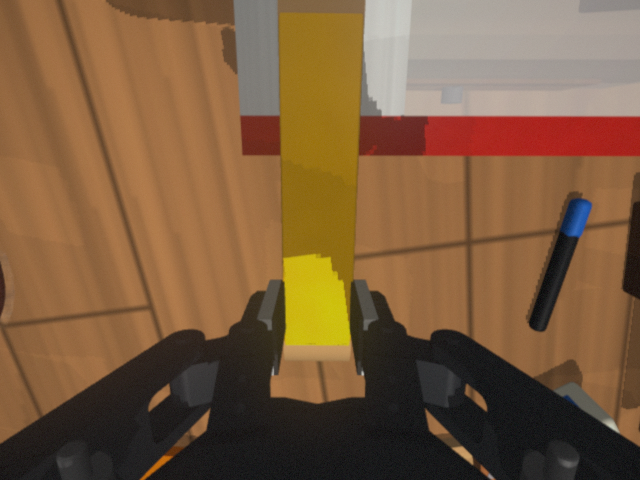

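View pics/s4.png

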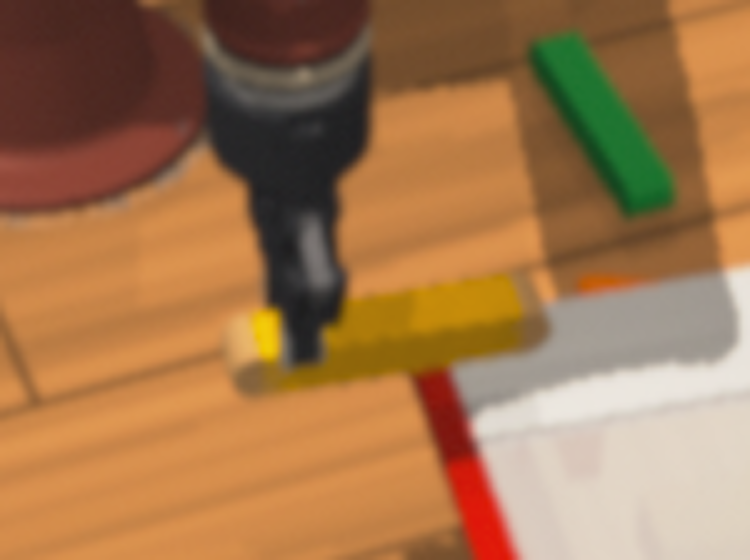

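The lid's edge is square to the prop, with the red edge at rows 116–156. I'll loosen the grip to 20 N and lower, so that the lid's edge turns the prop up.

>>> move_arm --pt "0 0 1 0 1" --pt "0 0 2.2 0 1" --pt "0 0 3.4 0 1" --pt "0 0 4.6 0 1" --pt "0 0 4.6 0 1" --newtons 20

```text
t: 7.4
tool_pos: [0.4526, 0.0027, 0.1507]
tool_rot: [2.372, 2.053, -0.001]
contact_force: [-1.5, -5.1, 6.4]
opening: 0.0281
```

```bash
python3 -c "
from h import *
from station import get_image
d=pickle.load(open('w4.pkl','rb')); print(w2b(px2w(d,242,156,.16)))
d=get_image('scene'); crop(d,250,130,150,112,5,'s5.png')
go((-.295,.105,-.036),-8.2)"
```

```text
[-0.23457062  0.14524885  0.004     ]
t=7.45 pos [0.4526 0.0027 0.151 ] bin [-0.2967  0.1032 -0.005 ] yaw -8.2 F [-0.7 -4.6  7.6] open 0.0281
target [0.4511 0.0047 0.12  ]  ROW dx dy dz twist: [ 0.18 -0.19  3.1 ] -0.0
```

View pics/s5.png

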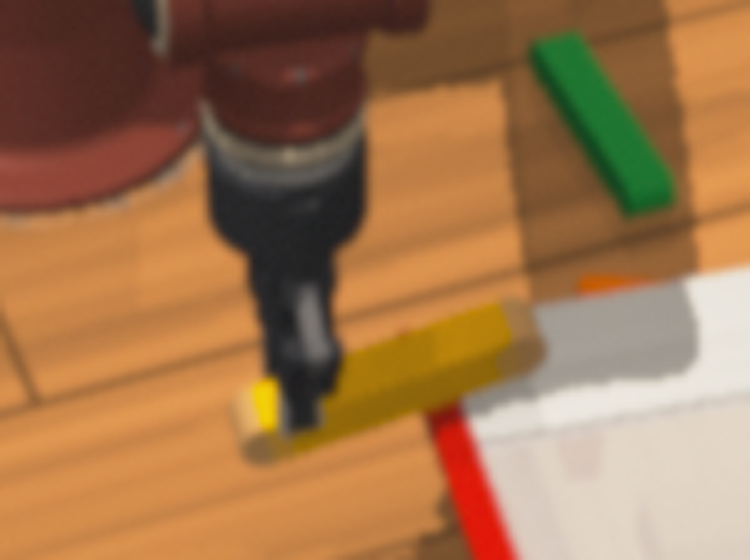

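It works: the prop's free end is rising. I'll continue.

>>> move_arm --pt "0.1 0 0.8 0 1" --pt "0.2 0 1.6 0 1" --pt "0.2 0 2.4 0 1" --pt "0.2 0 3.0 0 1" --pt "0.2 0 3.0 0 1"

```text
t: 8.07
tool_pos: [0.453, 0.0045, 0.1207]
tool_rot: [2.372, 2.053, -0.001]
contact_force: [-0.9, -7.1, 5.7]
opening: 0.0277
```

```bash
cat >> h.py <<'E'
def fitprop(d,pts):
    pass
E
python3 -c "
from h import *
from station import get_image
d=get_image('scene'); crop(d,250,130,150,112,5,'s6.png');pickle.dump(d,open('s6.pkl','wb'))
d=get_image('wrist'); cv2.imwrite('pics/w6.png',d['image'][:,:,::-1]);pickle.dump(d,open('w6.pkl','wb'))
go((-.295,.105,-.036),-8.2)"
```

```text
t=8.18 pos [0.453  0.0045 0.1209] bin [-0.2949  0.1031 -0.0351] yaw -8.2 F [-0.7 -6.7  4.7] open 0.0277
target [0.4511 0.0047 0.12  ]  ROW dx dy dz twist: [-0.01 -0.19  0.09] -0.0
```

View pics/s6.png

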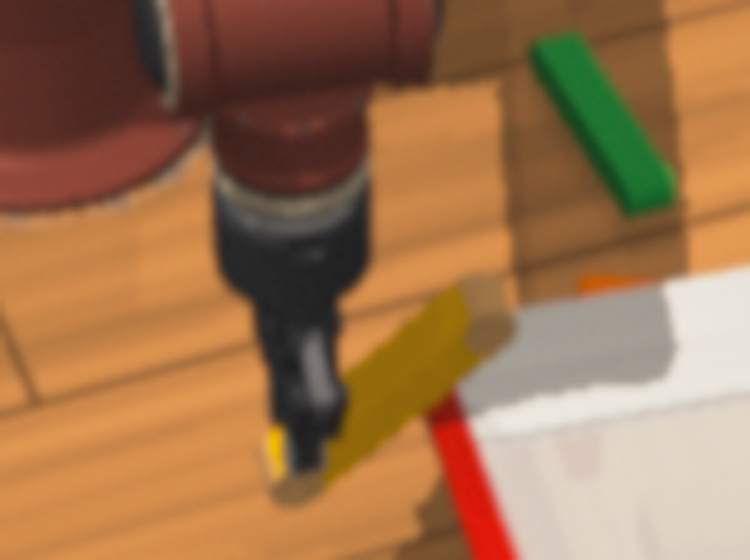

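View pics/w6.png

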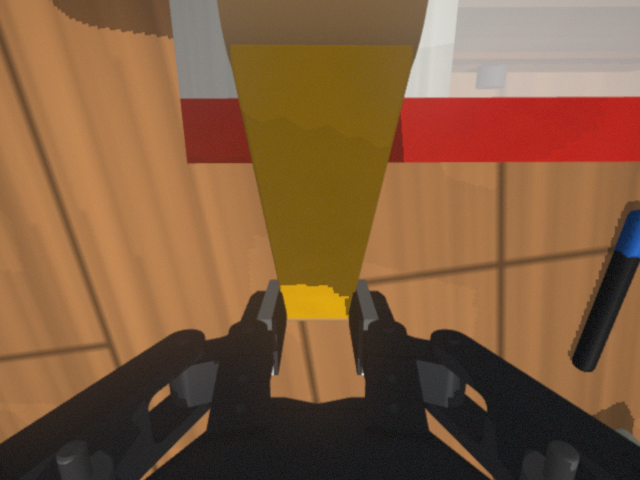

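The scene picture shows the prop tilted up by roughly 40–45°. I'll compute its pose in the grip from the wrist view, using its 30 mm width for depth.

```bash
cat >> h.py <<'E'
def pt(d,u,v,Z):
    K,R,t=map(np.array,(d["K"],d["R"],d["t"])); return R.T@(np.linalg.solve(K,[u,v,1.])*Z-t)
E
python3 -c "
from h import *
d=pickle.load(open('w6.pkl','rb')); f=d['K'][0][0]
a=pt(d,321.5,44,.03*f/179); b=pt(d,317,318,.03*f/66.)
o=np.array([.453,.0045,.1208])
A=w2b(a);B=w2b(b);print(A,B,np.linalg.norm(A-B)); th=np.arctan2(A[2]-B[2],A[0]-B[0]); print('tilt',np.degrees(th))
n=np.array([-np.sin(th),0,np.cos(th)])
print('round centres rel TCP: top',A-.014*n-w2b(o),'foot',B-.014*n-w2b(o))
# check by scene projection
s=pickle.load(open('s6.pkl','rb'))
for th in np.radians((38,42,46)):
  c=np.array([np.cos(th),0,np.sin(th)])
  # line perp dist 14 above lid corner (-.235,.004)
  n=np.array([-np.sin(th),0,np.cos(th)]); E=np.array([-.235,.105,.004])+.014*n
  for s_ in (0.06,.07): print(np.degrees(th),s_,((w2px(s,b2w(*(E+(s_-.0)*c*0+c*(.132-.07))))-[250,130])*5).round(), ((w2px(s,b2w(*(E-c*.07)))-[250,130])*5).round())
"
```

```text
[-0.20986786  0.10216375  0.05293768] [-0.30524765  0.10277368 -0.02347206] 0.1222134405103237
tilt 38.69858297336024
round centres rel TCP: top [ 0.09380407 -0.00092627  0.07721144] foot [-0.00157572 -0.00031633  0.00080169]
38.0 0.06 [491. 299.] [286. 448.]
38.0 0.07 [491. 299.] [286. 448.]
42.0 0.06 [484. 296.] [291. 453.]
42.0 0.07 [484. 296.] [291. 453.]
46.0 0.06 [477. 294.] [297. 458.]
46.0 0.07 [477. 294.] [297. 458.]
```

```bash
cat >> h.py <<'E'
def wire(d,c0,th,col,im,off,sc,yb):
    """c0 foot round centre (bin x,z)"""
    for y in (yb-.015,yb+.015):
        P=[]
        for k in np.linspace(0,2*np.pi,60):
            p=np.array([np.cos(k),np.sin(k)])*.014
            if p[0]>0: p=p+[.132,0]
            q=[c0[0]+p[0]*np.cos(th)-p[1]*np.sin(th), c0[1]+p[0]*np.sin(th)+p[1]*np.cos(th)]
            P.append((w2px(d,b2w(q[0],y,q[1]))-off)*sc)
        cv2.polylines(im,[np.int32(P)],True,col,1,cv2.LINE_AA)
E
python3 -c "
from h import *
for nm,off,sz,sc in (('s6',(280,170),(90,70),8),('w6',(150,0),(320,360),1.6)):
  d=pickle.load(open(nm+'.pkl','rb')); ims=[]
  for thd in (36,40,44):
    th=np.radians(thd); c=np.array([np.cos(th),np.sin(th)]); n=np.array([-c[1],c[0]]); E=np.array([-.235,.004])+.014*n
    im=d['image'][off[1]:off[1]+sz[1],off[0]:off[0]+sz[0],::-1]; im=cv2.resize(im,None,fx=sc*.33*1.5,fy=sc*.33*1.5,interpolation=cv2.INTER_CUBIC).copy()
    # foot: choose so that foot is under tcp
    w=(-.2949-.0016+.235+.014*c[1])/c[0]
    wire(d,E+c*w,th,(255,0,0),im,np.array(off),sc*.33*1.5,.1035); ims.append(im)
    print(thd,'foot rel',E+c*w-[-.2949,-.0351])
  o=np.hstack(ims); print(o.shape); cv2.imwrite('pics/o_'+nm+'.png',cv2.resize(o,None,fx=min(1,800/o.shape[1]),fy=min(1,800/o.shape[1])) if 0 else o)
"
```

```text
36 foot rel [-0.0016      0.01172259]
40 foot rel [-0.0016      0.00577107]
44 foot rel [-0.0016     -0.00082757]
(277, 1068, 3)
36 foot rel [-0.0016      0.01172259]
40 foot rel [-0.0016      0.00577107]
44 foot rel [-0.0016     -0.00082757]
(285, 759, 3)
```

```bash
cat >> h.py <<'E'
from scipy.optimize import least_squares
def fitw(d,far,near,hl=.132,z=.014):
    """far/near: ((uL,v),(uR,v)) corners of yellow top face transitions; returns foot centre bin x,z, theta deg, yb"""
    obs=np.array([*far,*near],float)
    def res(p):
        x,zz,th,y=p; c=np.array([np.cos(th),np.sin(th)]);n=np.array([-c[1],c[0]]);r=[]
        for k,(L) in enumerate((hl,hl,0,0)):
            q=np.array([x,zz])+c*L+n*z
            s=.015*(1 if k%2==0 else -1)
            r.append(w2px(d,b2w(q[0],y+s,q[1]))-obs[k])
        return np.ravel(r)
    o=least_squares(res,[-.3,-.03,.7,.103]); return o.x,o.fun.round(1)
E
python3 -c "
from h import *
d=pickle.load(open('w6.pkl','rb'))
T=np.array([-.2949,-.0351])
for hl in (.132,.128):
  p,r=fitw(d,((232,44),(411,44)),((284,318),(350,318)),hl); th=p[2]
  print(p.round(4),np.degrees(th),r,'foot rel TCP',(p[:2]-T).round(4),'top rel',(p[:2]+.132*np.array([np.cos(th),np.sin(th)])-T).round(4))
  c=np.array([np.cos(th),np.sin(th)]);n=np.array([-c[1],c[0]]); print('edge perp dist',(np.array([-.235,.004])-p[:2])@n)
s=pickle.load(open('s6.pkl','rb'));im=s['image'][170:240,280:370,::-1];im=cv2.resize(im,None,fx=8,fy=8,interpolation=cv2.INTER_CUBIC)
wire(s,p[:2],p[2],(255,0,0),im,np.array([280,170]),8,p[3]); cv2.imwrite('pics/o6.png',im)
"
```

```text
[-0.3014 -0.0431  0.7046  0.1022] 40.36965901170898 [-0.5 -0.  -0.2 -0.   3.1  0.2 -0.9  0. ] foot rel TCP [-0.0065 -0.008 ] top rel [0.0941 0.0775]
edge perp dist -0.007101706124476081
[-0.2994 -0.0396  0.6933  0.1022] 39.72275478648771 [-0.5 -0.  -0.3 -0.   2.3  0.1 -0.1 -0. ] foot rel TCP [-0.0045 -0.0045] top rel [0.097  0.0799]
edge perp dist -0.007645078475141772
```

View pics/o6.png

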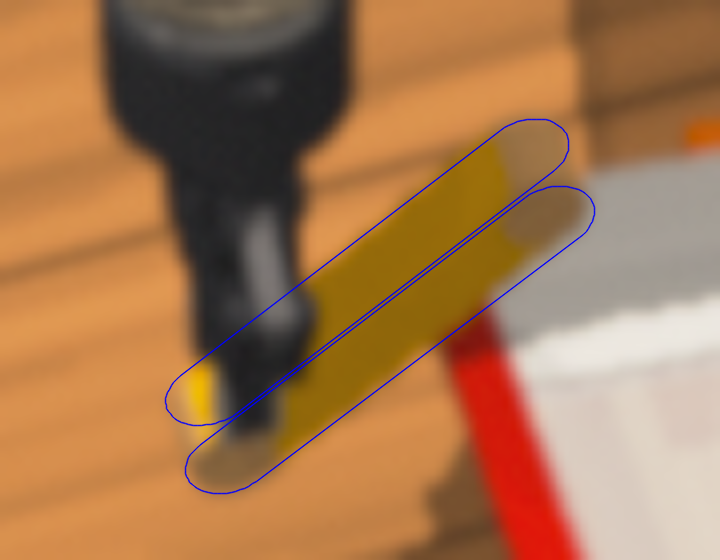

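The fit gives a tilt of about 41°, with the top round centre about +94/+80 mm and the foot about −5/−6 mm from the TCP. Now I'll tighten to 120 N, draw back along the prop's axis and come in under the lid's overhang.

>>> move_arm --pt "0 0 0 0 1" --pt "-5 0 3.4 0 1" --pt "-10 0 6.6 0 1" --pt "-10.4 -0.2 7.3 0 1" --pt "-10.4 -0.2 7.3 0 1" --newtons 120

```text
t: 8.8
tool_pos: [0.4342, -0.096, 0.0458]
tool_rot: [-2.374, -2.054, 0.001]
contact_force: [-0.3, -0.1, 0.0]
opening: 0.0259
```

```bash
python3 -c "
from h import *
from station import get_image
d=get_image('scene'); crop(d,230,150,150,112,5,'s7.png');pickle.dump(d,open('s7.pkl','wb'))
d=get_image('wrist'); cv2.imwrite('pics/w7.png',d['image'][:,:,::-1]);pickle.dump(d,open('w7.pkl','wb'))
go((-.299,.105,-.108),-8.2)"
```

```text
t=8.90 pos [ 0.4357 -0.0957  0.0475] bin [-0.3965  0.1059 -0.1085] yaw -8.1 F [-0.1  0.1 -0.7] open 0.0257
target [0.4505 0.0007 0.048 ]  ROW dx dy dz twist: [ 9.75  0.1  -0.05] 0.1
```

View pics/s7.png

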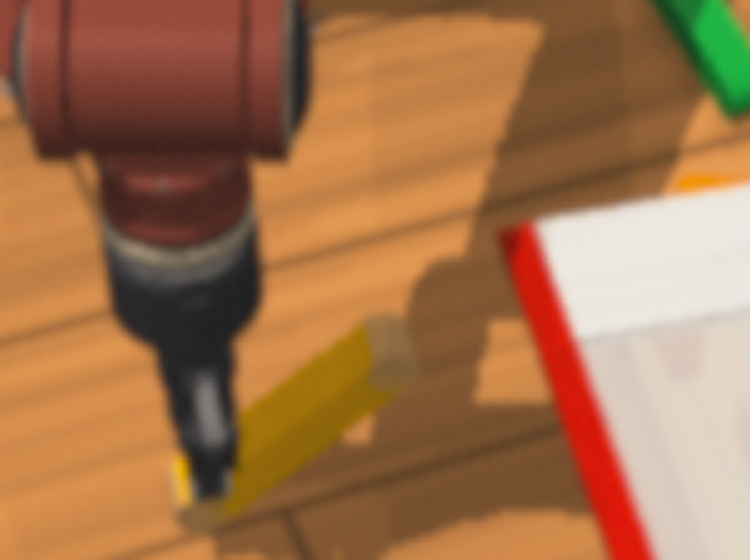

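View pics/w7.png

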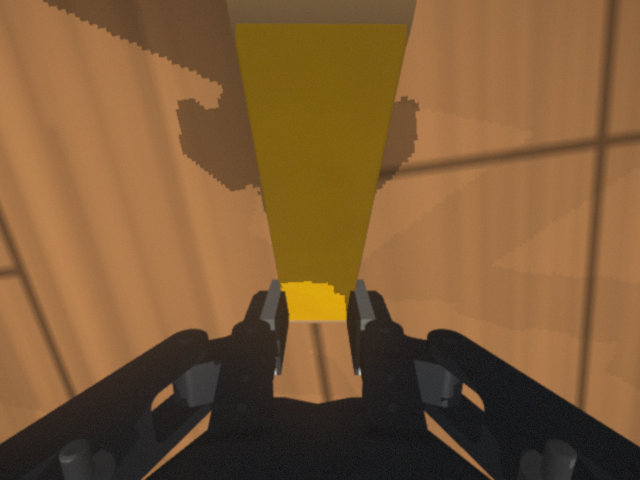

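```bash
python3 -c "
from h import *
d=pickle.load(open('w7.pkl','rb'))
T=np.array([-.3965,-.1085])
p,r=fitw(d,((235,24),(407,24)),((286,321),(348,321))); th=p[2]
print(p.round(4),np.degrees(th),r,'foot rel TCP',(p[:2]-T).round(4),'top rel',(p[:2]+.132*np.array([np.cos(th),np.sin(th)])-T).round(4))
s=pickle.load(open('s7.pkl','rb'));im=s['image'][200:260,250:320,::-1];im=cv2.resize(im,None,fx=10,fy=10,interpolation=cv2.INTER_CUBIC)
wire(s,p[:2],p[2],(255,0,0),im,np.array([250,200]),10,p[3]); 
wire(s,p[:2]+[.003,.003],p[2]+.0,(0,0,255),im,np.array([250,200]),10,p[3]); cv2.imwrite('pics/o7.png',im)
"
```

```text
[-0.3408 -0.004   1.5148  0.1064] 86.7924631801465 [ 153.5    6.4 -158.7    6.3  -68.4    4.6   64.7    4.6] foot rel TCP [0.0557 0.1045] top rel [0.0631 0.2363]
```

View pics/o7.png

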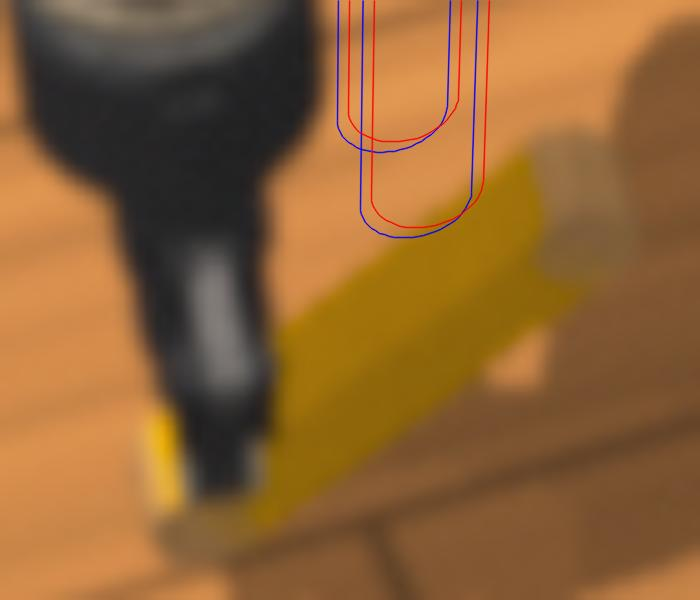

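```bash
sed -i 's/def fitw(d,far,near,hl=.132,z=.014):/def fitw(d,far,near,hl=.132,z=.014,x0=(-.3,-.03,.7,.103)):/; s/least_squares(res,\[-.3,-.03,.7,.103\])/least_squares(res,x0)/' h.py; python3 -c "
from h import *
d=pickle.load(open('w7.pkl','rb'))
T=np.array([-.3965,-.1085])
p,r=fitw(d,((235,24),(407,24)),((286,321),(348,321)),x0=(-.4,-.11,.7,.105)); th=p[2]
print(p.round(4),np.degrees(th),r,'foot rel TCP',(p[:2]-T).round(4),'top rel',(p[:2]+.132*np.array([np.cos(th),np.sin(th)])-T).round(4))
s=pickle.load(open('s7.pkl','rb'));im=s['image'][200:260,250:320,::-1];im=cv2.resize(im,None,fx=10,fy=10,interpolation=cv2.INTER_CUBIC)
wire(s,p[:2],p[2],(255,0,0),im,np.array([250,200]),10,p[3]); 
wire(s,p[:2]+[.003,.003],p[2]+.0,(0,0,255),im,np.array([250,200]),10,p[3]); cv2.imwrite('pics/o7.png',im)
"
```

```text
[-0.4043 -0.1158  0.6546  0.1055] 37.50297160014057 [-0.5 -0.  -0.5  0.1  1.  -0.   1.6 -0. ] foot rel TCP [-0.0078 -0.0073] top rel [0.0969 0.073 ]
```

View pics/o7.png

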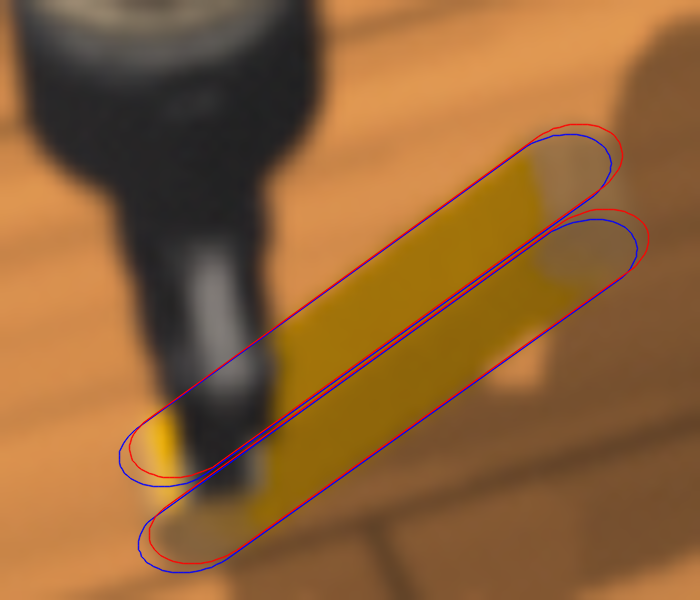

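Tilt is now about 38°, with the top at +98/+77 mm and the foot at −5/−5 mm from the TCP. That puts the lid at about 1.12 rad, with less friction needed. Going under the overhang.

>>> move_arm --pt "5 0.1 0 0 1" --pt "9 0.1 0 0 1" --pt "9 0.1 0 0 1" --pt "9.4 0.1 -2 0 1" --pt "9.4 0.1 -2 0 1"

```text
t: 9.52
tool_pos: [0.4507, -0.0032, 0.0685]
tool_rot: [2.37, 2.057, 0.003]
contact_force: [-0.0, -0.5, -4.1]
opening: 0.0259
```

```bash
python3 -c "
from h import *
from station import get_image
d=get_image('scene'); crop(d,230,150,150,112,5,'s8.png');pickle.dump(d,open('s8.pkl','wb'))
d=get_image('wrist'); cv2.imwrite('pics/w8.png',d['image'][:,:,::-1]);pickle.dump(d,open('w8.pkl','wb'))
go((-.288,.105,-.062),-8.2);go((-.258,.105,-.022),-8.2);go((-.218,.105,.018),-8.2)"
```

```text
t=9.62 pos [ 0.4497 -0.0033  0.0669] bin [-0.3031  0.1053 -0.0891] yaw -8.2 F [ 1.   0.8 -2.6] open 0.0258
target [0.4521 0.0116 0.094 ]  ROW dx dy dz twist: [ 1.51  0.03 -2.71] 0.0
t=9.62 pos [ 0.4497 -0.0033  0.0669] bin [-0.3031  0.1053 -0.0891] yaw -8.2 F [ 1.   0.8 -2.6] open 0.0258
target [0.4564 0.0413 0.134 ]  ROW dx dy dz twist: [ 4.51  0.04 -6.71] 0.0
t=9.62 pos [ 0.4497 -0.0033  0.0669] bin [-0.3031  0.1053 -0.0891] yaw -8.2 F [ 1.   0.8 -2.6] open 0.0258
target [0.4621 0.0809 0.174 ]  ROW dx dy dz twist: [  8.51   0.04 -10.71] 0.0
```

View pics/s8.png

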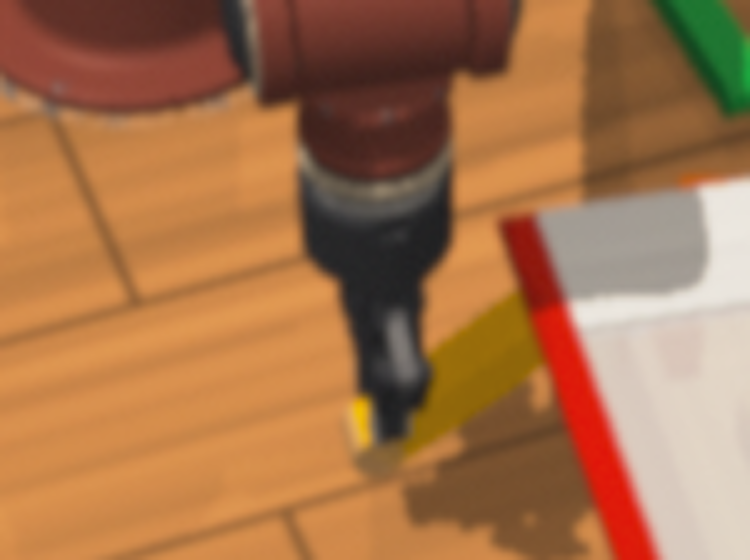

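View pics/w8.png

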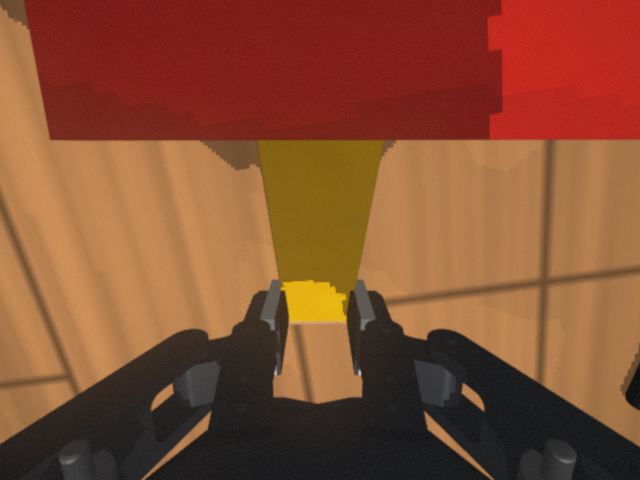

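The prop's end is under the lid, and the force is −3 N as the lid's weight comes on. Now I'll lift and move rearward.

>>> move_arm --pt "1.5 0 -2.7 0 1" --pt "3 0 -4.7 0 1" --pt "4.5 0 -6.7 0 1" --pt "6.5 0 -8.7 0 1" --pt "8.5 0 -10.7 0 1"

```text
t: 10.25
tool_pos: [0.461, 0.0803, 0.1733]
tool_rot: [2.375, 2.056, -0.004]
contact_force: [-0.5, -3.5, -2.5]
opening: 0.0258
```

```bash
python3 -c "
from h import *
from station import get_image
d=get_image('scene'); crop(d,250,100,200,150,4,'s9.png');pickle.dump(d,open('s9.pkl','wb'))
d=get_image('wrist'); cv2.imwrite('pics/w9.png',d['image'][:,:,::-1]);pickle.dump(d,open('w9.pkl','wb'))
go((-.168,.105,.023),-8.2);go((-.156,.105,.017),-8.2)"
```

```text
t=10.35 pos [0.4626 0.0813 0.1756] bin [-0.2176  0.1045  0.0196] yaw -8.1 F [-0.8 -2.4 -3.3] open 0.0258
target [0.4692 0.1304 0.179 ]  ROW dx dy dz twist: [ 4.96 -0.04 -0.34] 0.1
t=10.35 pos [0.4626 0.0813 0.1756] bin [-0.2176  0.1045  0.0196] yaw -8.1 F [-0.8 -2.4 -3.3] open 0.0258
target [0.4709 0.1423 0.173 ]  ROW dx dy dz twist: [ 6.16 -0.04  0.26] 0.1
```

View pics/s9.png

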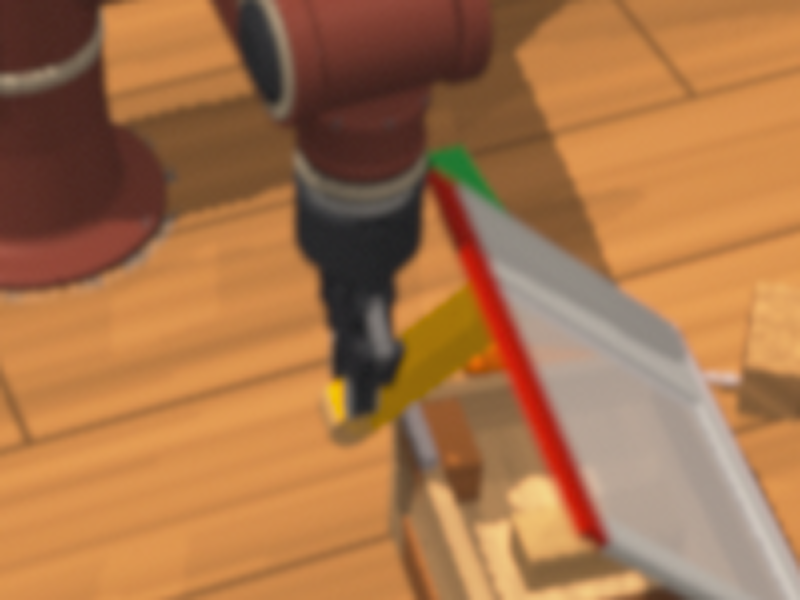

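View pics/w9.png

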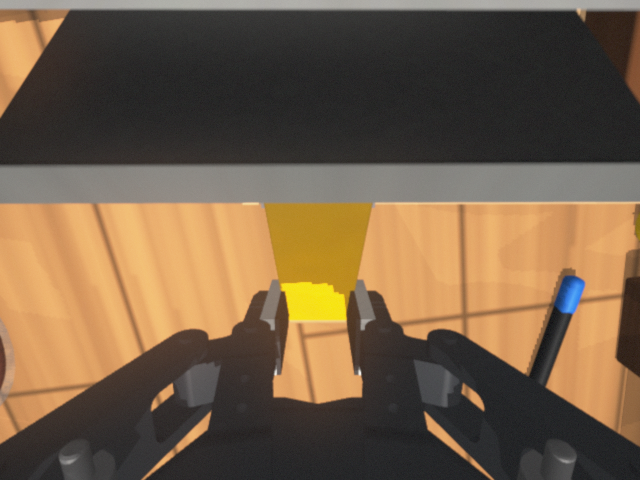

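The lid is rising. The scene crop shows the brown seat at (450,450) with its steel lip, just behind the prop's foot. Continuing over the lip.

>>> move_arm --pt "2.5 0 -0.4 0 1" --pt "5 0 -0.4 0 1" --pt "6.3 0 -0.3 0 1" --pt "6.3 0 0 0 1" --pt "6.3 0 0 0 1"

```text
t: 10.98
tool_pos: [0.47, 0.1423, 0.173]
tool_rot: [-2.374, -2.057, 0.003]
contact_force: [-1.8, -3.2, -1.9]
opening: 0.0261
```

```bash
python3 -c "
from h import *
from station import get_image
d=get_image('scene'); crop(d,270,100,160,120,5,'s10.png');pickle.dump(d,open('s10.pkl','wb'))
d=get_image('top'); crop(d,180,120,160,160,4,'t10.png')
go((-.156,.105,.001),-8.2)"
```

```text
t=11.07 pos [0.4702 0.1425 0.1735] bin [-0.1559  0.1058  0.0175] yaw -8.2 F [-0.5 -5.3 -1.3] open 0.0258
target [0.4709 0.1423 0.157 ]  ROW dx dy dz twist: [-0.01  0.08  1.65] -0.0
```

View pics/s10.png

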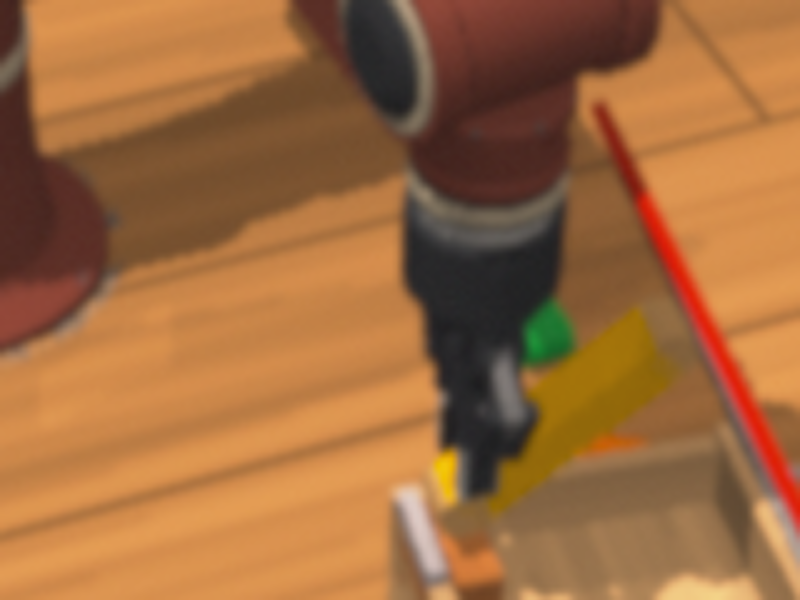

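View pics/t10.png

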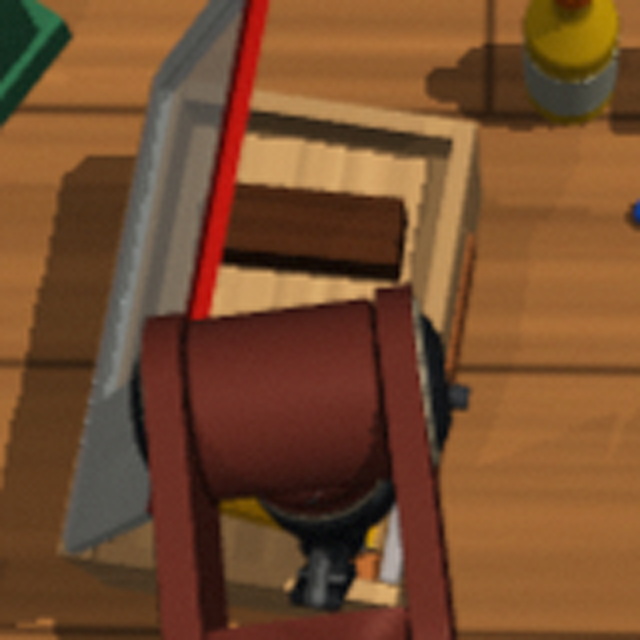

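The foot is above the seat and the lid is at about 67°. I'll lower the foot onto the seat.

>>> move_arm --pt "0 0 0.6 0 1" --pt "0 0 1.1 0 1" --pt "0 0 1.4 0 1" --pt "0 0 1.4 0 1"

```text
t: 11.58
tool_pos: [0.4702, 0.1432, 0.1594]
tool_rot: [-2.374, -2.057, 0.001]
contact_force: [-0.9, -4.9, -2.1]
opening: 0.0257
```

```bash
python3 -c "
from h import *
from station import get_image
d=get_image('scene'); crop(d,320,150,100,90,8,'s11.png');pickle.dump(d,open('s11.pkl','wb'))
go((-.156,.105,.001),-8.2)"
```

```text
t=11.62 pos [0.4703 0.1433 0.1597] bin [-0.1551  0.1058  0.0037] yaw -8.2 F [-1.  -5.3 -1.7] open 0.0257
target [0.4709 0.1423 0.157 ]  ROW dx dy dz twist: [-0.09  0.08  0.27] 0.0
```

View pics/s11.png

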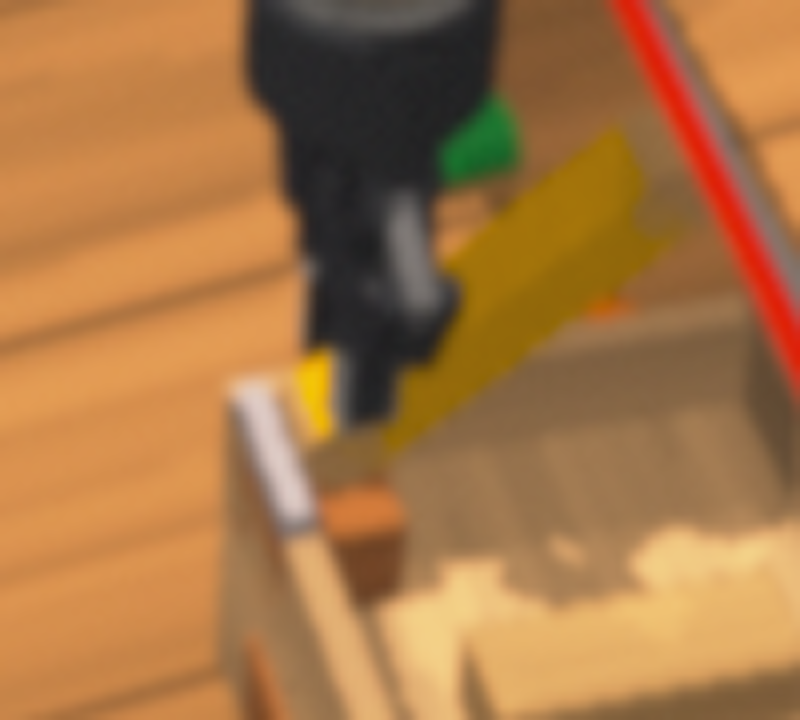

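>>> move_arm --pt "0 0 0.3 0 1" --pt "0 0 0.5 0 1" --pt "0 0 0.5 0 1"

```text
t: 12.0
tool_pos: [0.4708, 0.1437, 0.1559]
tool_rot: [-2.374, -2.058, -0.002]
contact_force: [-3.2, -4.0, 3.3]
opening: 0.0256
```

>>> move_arm --pt "-0.3 0 0 0 1" --pt "-0.6 0 0 0 1"

```text
t: 12.25
tool_pos: [0.4707, 0.143, 0.1561]
tool_rot: [-2.367, -2.052, -0.02]
contact_force: [2.2, 20.6, 1.9]
opening: 0.026
```

```bash
python3 -c "
from h import *
from station import get_image
d=get_image('scene'); crop(d,320,150,100,90,8,'s12.png');pickle.dump(d,open('s12.pkl','wb'))
go((-.156,.105,.001),-8.2)"
```

```text
t=12.30 pos [0.4707 0.143  0.1562] bin [-0.1553  0.1054  0.0002] yaw -8.1 F [ 1.1 17.   1.2] open 0.0259
target [0.4709 0.1423 0.157 ]  ROW dx dy dz twist: [-0.06  0.04 -0.09] 0.1
```

View pics/s12.png

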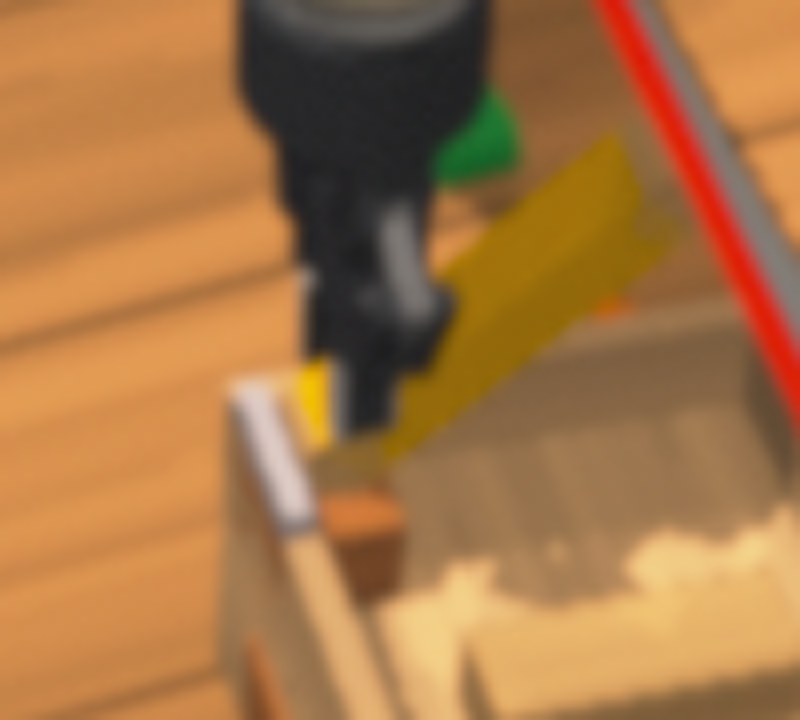

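Pushing forward gives +20 N, so the foot is home against the lip and seat. I'll ease off and open the jaws gradually.

>>> move_arm --pt "0.4 0 0 0 1" --pt "0.4 0 0 0 2.6" --pt "0.4 0 0 0 3.2" --pt "0.4 0 0 0 3.8" --newtons 20

```text
t: 12.8
tool_pos: [0.47, 0.1408, 0.1543]
tool_rot: [2.374, 2.057, -0.002]
contact_force: [-0.1, -0.3, 0.3]
opening: 0.038
```

```bash
python3 -c "
from h import *
from station import get_image
d=get_image('scene'); crop(d,300,110,130,120,6,'s13.png');pickle.dump(d,open('s13.pkl','wb'))
go((-.156,.105,.001),-8.2)"
```

```text
t=12.85 pos [0.47   0.1408 0.1544] bin [-0.1576  0.1057 -0.0016] yaw -8.2 F [-0.   0.4 -0.3] open 0.0383
target [0.4709 0.1423 0.157 ]  ROW dx dy dz twist: [ 0.16  0.07 -0.26] 0.0
```

View pics/s13.png

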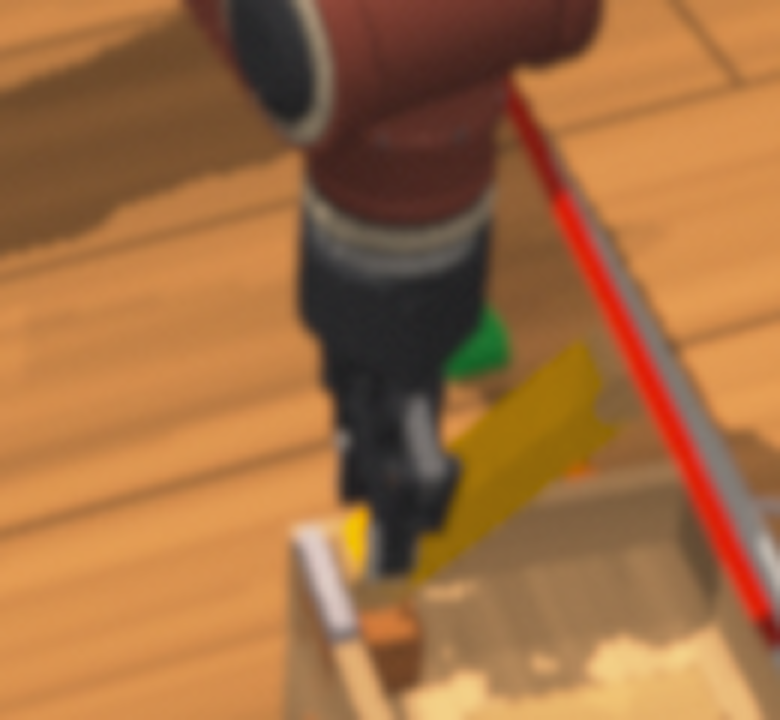

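Force is about zero and the prop and lid hold. I'll open wider and withdraw forward.

>>> move_arm --pt "0 0 -0.2 0 5.2" --pt "0 0 -0.4 0 5.6" --pt "-1.5 0 -0.6 0 5.6" --pt "-5 0 -0.8 0 5.6" --pt "-10 0 -1 0 5.6"

```text
t: 13.48
tool_pos: [0.4557, 0.0411, 0.1653]
tool_rot: [2.372, 2.059, 0.0]
contact_force: [0.1, -0.6, 0.8]
opening: 0.0559
```

```bash
python3 -c "
from h import *
from station import get_image
d=get_image('scene'); crop(d,270,110,200,150,4,'s14.png');pickle.dump(d,open('s14.pkl','wb'))
d=get_image('wrist'); cv2.imwrite('pics/w14.png',d['image'][:,:,::-1]);pickle.dump(d,open('w14.pkl','wb'))
go((-.156,.105,.001),-8.2)"
```

```text
t=13.57 pos [0.4556 0.0385 0.1654] bin [-0.2609  0.1053  0.0094] yaw -8.5 F [-0.4  0.5 -0.3] open 0.0561
target [0.4709 0.1423 0.157 ]  ROW dx dy dz twist: [10.49 -0.02  0.82] -0.3
```

View pics/s14.png

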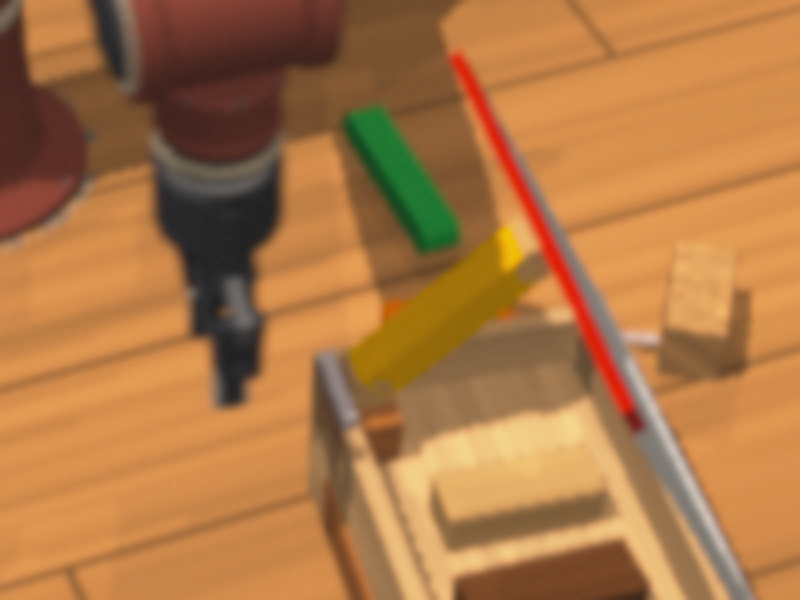

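View pics/w14.png

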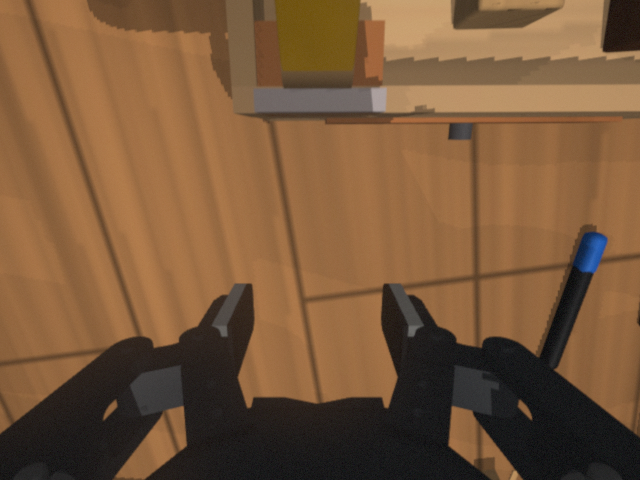

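The lid stands propped by itself and the foot is on the seat against the lip. Now I'll locate the blank in the top view, along with the open lid's edge.

```bash
python3 -c "
from h import *
from station import get_image
d=get_image('top'); crop(d,180,110,150,150,5,'t15.png');pickle.dump(d,open('t15.pkl','wb'))
d=pickle.load(open('s14.pkl','rb')); crop(d,350,180,110,110,7,'s15.png')"
```

```text
(no output)
```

View pics/t15.png

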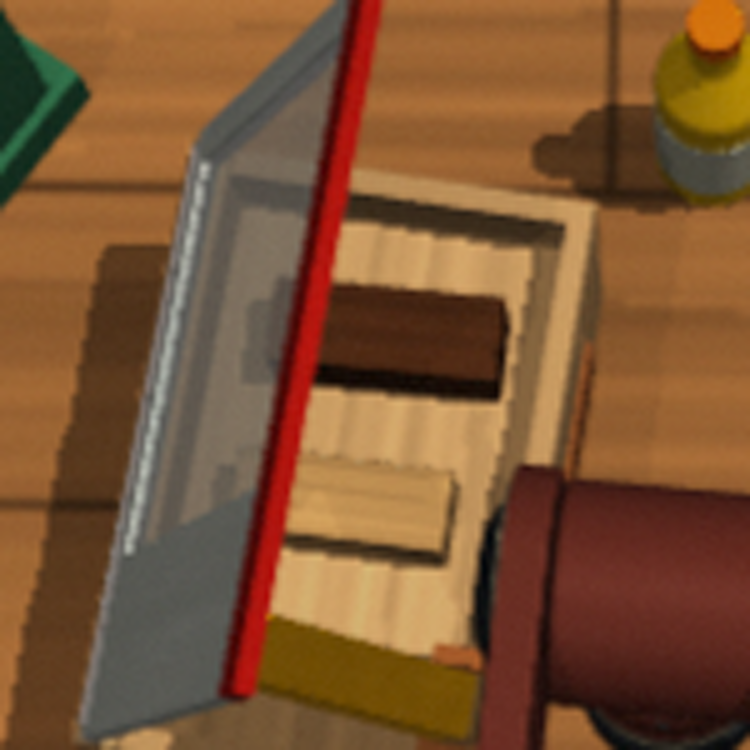

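View pics/s15.png

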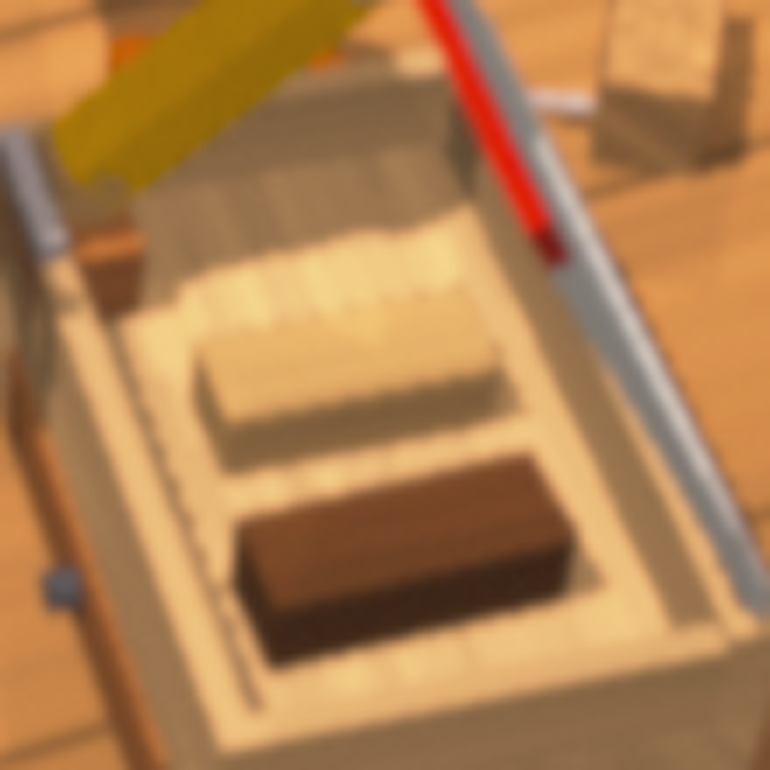

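```bash
python3 -c "
from h import *
d=pickle.load(open('s14.pkl','rb')); t=pickle.load(open('t15.pkl','rb'))
P=[w2b(px2w(d,350+u/7,180+v/7,.140)) for u,v in ((240,522),(275,612),(572,540),(530,455))]
for p in P: print(p.round(4))
c=np.mean(P,0); print('centre',c, 'dir deg', np.degrees(np.arctan2(*( (P[3]+P[2]-P[0]-P[1])[[1,0]]))), np.linalg.norm(P[0]-P[1]),np.linalg.norm(P[3]-P[0]))
print('top', [w2b(px2w(t,180+u/5,110+v/5,.140)).round(4) for u,v in ((507,298),(500,372))])
for a in (1.0,1.08,1.12,1.16):
  print(a,[((w2px(t,b2w(-.235*np.cos(a),y,.235*np.sin(a)))-[180,110])*5).round() for y in (.147,-.147)], ((w2px(d,b2w(-.235*np.cos(a),-.147,.235*np.sin(a)))-[270,110])*4).round())
"
```

```text
[-0.1475 -0.0583 -0.016 ]
[-0.1476 -0.0981 -0.016 ]
[-0.0409 -0.0916 -0.016 ]
[-0.042  -0.0527 -0.016 ]
centre [-0.09453023 -0.07517754 -0.016     ] dir deg 3.271390616369248 0.039871091557642145 0.10566328194470362
top [array([-0.1507, -0.0936, -0.016 ]), array([-0.1535, -0.0571, -0.016 ])]
1.0 [array([302., 708.]), array([436.,  -9.])] [579. 433.]
1.08 [array([256., 697.]), array([393., -25.])] [611. 415.]
1.12 [array([232., 692.]), array([371., -33.])] [628. 406.]
1.16 [array([208., 687.]), array([349., -41.])] [645. 398.]
```

```bash
python3 -c "
from h import *
from scipy.optimize import least_squares
s=pickle.load(open('s13.pkl','rb'));t=pickle.load(open('t15.pkl','rb')); T0=t
tc=np.array([.470,.1408,.154])
def P(tc,L,h):
  r=tc[:2]/np.linalg.norm(tc[:2]); a=np.array([-r[1],r[0]]); return np.array([*(tc[:2]+L*a),tc[2]+h])
obs=[(s,tc,-1,(300+280/6,110+70/6))]
top10=np.array([.4702,.1425,.1735])
obs+=[(T0,top10,1,(180+142/4,120+400/4)),(T0,top10,-1,(180+440/4,120+390/4))]
for h in (.15,.2,.25,.3):
  print(h,[w2px(o[0],P(o[1],o[2]*.06,h)).round(1) for o in obs])
print([o[3] for o in obs])
f=lambda p: np.ravel([w2px(o[0],P(o[1],o[2]*p[0],p[1]))-o[3] for o in obs])
r=least_squares(f,[.07,.2]); print(r.x,r.fun)
"
```

```text
0.15 [array([344.9, 168.8]), array([231.3, 244.4]), array([290.4, 227.7])]
0.2 [array([345.5, 152.2]), array([227.1, 239.5]), array([289.1, 222. ])]
0.25 [array([346.1, 134.7]), array([222.4, 234.1]), array([287.7, 215.8])]
0.3 [array([346.7, 116.2]), array([217.3, 228.1]), array([286.1, 208.8])]
[(346.6666666666667, 121.66666666666667), (215.5, 220.0), (290.0, 217.5)]
[0.0614014  0.28854551] [-0.61063704 -0.86221372  2.19541136  9.75570822 -2.6884257  -7.24319865]
```

Blank centre ≈ (−0.096, −0.075) in the bin frame, turned about +2.7°, with its front end at x ≈ −0.1505. The lid is at ≈ 1.11 rad. The wide wrist joint could come close to the lid's edge, so I'll hover first and look.

```bash
python3 -c "
from h import *
t=pickle.load(open('d0.pkl','rb'))['top']; print('glue base?',px2w(t,323,147,0.0),px2w(t,322,117,.17))
go((-.24,.03,.07),-5.5);go((-.157,-.0775,.05),-5.5)"
```

```text
glue base? [0.77943509 0.02002693 0.        ] [0.78906947 0.02445634 0.17      ]
t=13.62 pos [0.4559 0.0401 0.1653] bin [-0.2593  0.1053  0.0093] yaw -8.4 F [ 0.6 -0.4 -0.1] open 0.0563
target [0.5332 0.0484 0.226 ]  ROW dx dy dz twist: [ 1.95  7.53 -6.06] -2.9
t=13.62 pos [0.4559 0.0401 0.1653] bin [-0.2593  0.1053  0.0093] yaw -8.4 F [ 0.6 -0.4 -0.1] open 0.0563
target [0.6514 0.1153 0.206 ]  ROW dx dy dz twist: [10.29 18.25 -4.05] -2.9
```

>>> move_arm --pt "0 2 -5 0 5.8" --pt "1.5 7.5 -6 -3 5.8" --pt "4.5 13 -6 -3 5.8" --pt "7.5 18.2 -5 -3 5.8" --pt "10 18.2 -4 -3 5.8"

```text
t: 14.25
tool_pos: [0.6526, 0.1165, 0.2023]
tool_rot: [-2.318, -2.118, 0.003]
contact_force: [0.4, -0.2, 0.1]
opening: 0.0578
```

```bash
python3 -c "
from h import *
from station import get_image
d=get_image('scene'); cv2.imwrite('pics/s16.png',cv2.resize(d['image'][20:320,280:580,::-1],None,fx=2,fy=2));pickle.dump(d,open('s16.pkl','wb'))
d=get_image('wrist'); cv2.imwrite('pics/w16.png',d['image'][:,:,::-1]);pickle.dump(d,open('w16.pkl','wb'))
go((-.155,-.0775,.0),-5.5)"
```

```text
t=14.35 pos [0.6499 0.1179 0.2019] bin [-0.1546 -0.0756  0.0459] yaw -5.0 F [-0.7 -0.   0. ] open 0.0584
target [0.6517 0.1172 0.156 ]  ROW dx dy dz twist: [-0.05  0.21  4.59] 0.5
```

View pics/s16.png

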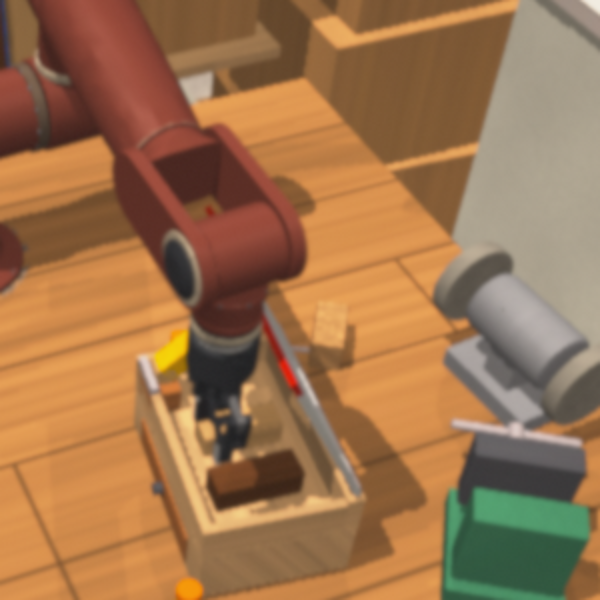

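View pics/w16.png

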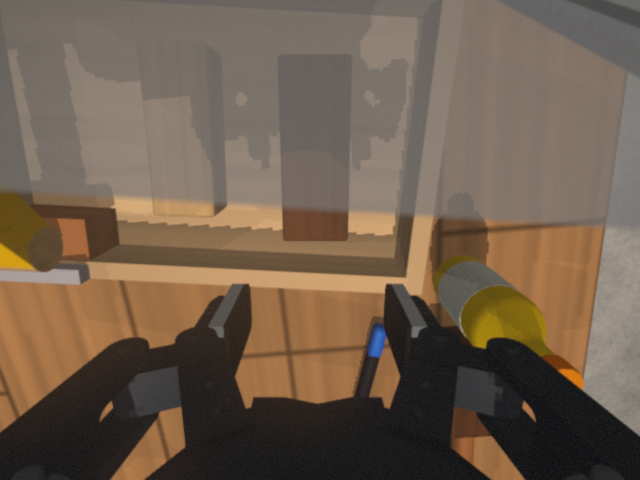

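```bash
python3 -c "
from h import *
s=pickle.load(open('s16.pkl','rb'));w=pickle.load(open('w16.pkl','rb'))
tc=np.array([.6505,.1175,.202])
r=tc[:2]/np.linalg.norm(tc[:2]); a=np.array([-r[1],r[0]])
for h in (.24,.26,.28,.3):
  for L in (-.06,.06): print(h,L,((w2px(s,[*(tc[:2]+L*a),tc[2]+h])-[280,20])*2).round(), w2b([*(tc[:2]+L*a),tc[2]+h]).round(3))
for y in (-.12,-.0755,0,.05): 
  for A in (1.08,1.12): print('lid edge',y,A,((w2px(s,b2w(-.235*np.cos(A),y,.235*np.sin(A)))-[280,20])*2).round())
for u,v,z in ((282,240,.102),(348,240,.102),(282,238,.14),(348,238,.14),(279,56,.14),(350,56,.14)): print(w2b(px2w(w,u,v,z)).round(4))
"
```

```text
0.24 -0.06 [179. 312.] [-0.212 -0.095  0.286]
0.24 0.06 [277. 269.] [-0.098 -0.057  0.286]
0.26 -0.06 [180. 296.] [-0.212 -0.095  0.306]
0.26 0.06 [280. 253.] [-0.098 -0.057  0.306]
0.28 -0.06 [182. 281.] [-0.212 -0.095  0.326]
0.28 0.06 [282. 238.] [-0.098 -0.057  0.326]
0.3 -0.06 [183. 265.] [-0.212 -0.095  0.346]
0.3 0.06 [284. 222.] [-0.098 -0.057  0.346]
lid edge -0.12 1.08 [277. 369.]
lid edge -0.12 1.12 [285. 364.]
lid edge -0.0755 1.08 [263. 339.]
lid edge -0.0755 1.12 [271. 335.]
lid edge 0 1.08 [240. 291.]
lid edge 0 1.12 [248. 287.]
lid edge 0.05 1.08 [226. 262.]
lid edge 0.05 1.12 [234. 258.]
[-0.1617 -0.0499 -0.054 ]
[-0.1588 -0.0997 -0.054 ]
[-0.1484 -0.0534 -0.016 ]
[-0.146  -0.0957 -0.016 ]
[-0.0427 -0.0488 -0.016 ]
[-0.0406 -0.0883 -0.016 ]
```

The wrist view shows the blank straight ahead, centred at u≈315 with its front end at row 240. The wrist joint should just clear the lid's edge, so I'll descend in steps.

>>> move_arm --pt "0 0 3 0.2 5.8" --pt "0 0 5.5 0.2 5.8" --pt "0 0 6.5 0.2 5.8" --pt "0 0 6.5 0.2 5.8"

```text
t: 14.85
tool_pos: [0.6499, 0.1152, 0.1399]
tool_rot: [-2.323, -2.115, 0.001]
contact_force: [-0.3, 0.1, 0.2]
opening: 0.0577
```

```bash
cat > look.py <<'E'
from h import *
import sys
from station import get_image
n=sys.argv[1]
d=get_image('scene'); cv2.imwrite(f'pics/s{n}.png',cv2.resize(d['image'][70:270,320:520,::-1],None,fx=3,fy=3,interpolation=cv2.INTER_CUBIC));pickle.dump(d,open(f's{n}.pkl','wb'))
d=get_image('wrist'); cv2.imwrite(f'pics/w{n}.png',d['image'][:,:,::-1]);pickle.dump(d,open(f'w{n}.pkl','wb'))
E
python3 look.py 17; python3 -c "
from h import *
go((-.153,-.0755,-.037),-5.2); print(st()[0]['effort'].round(1))"
```

```text
t=14.95 pos [0.6511 0.1154 0.1416] bin [-0.1569 -0.0771 -0.0144] yaw -5.4 F [-0.2 -0.2  0.2] open 0.0581
target [0.65   0.1195 0.119 ]  ROW dx dy dz twist: [ 0.4  -0.15  2.26] -0.2
[ -0.  -43.1 -34.8  -0.    0.   -0. ]
```

View pics/s17.png

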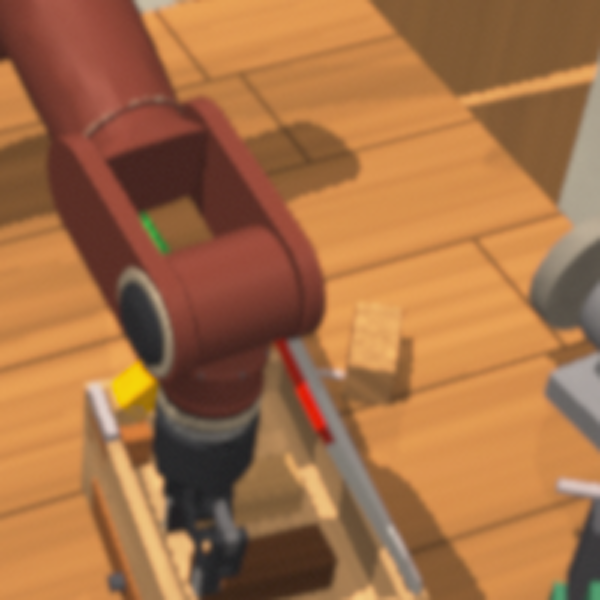

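View pics/w17.png

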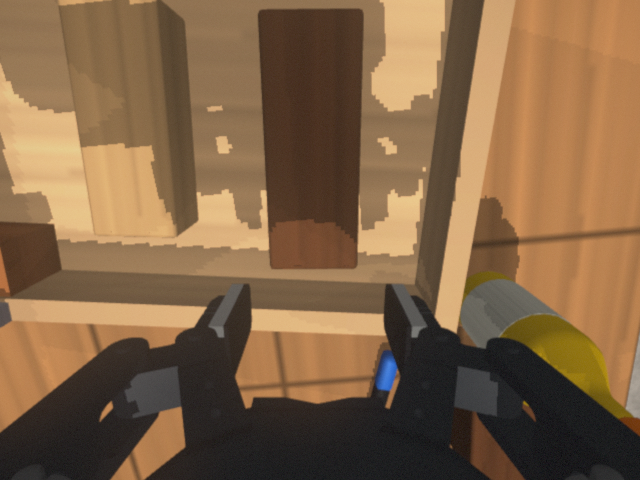

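```bash
python3 -c "
from h import *
w=pickle.load(open('w17.pkl','rb'))
for u,v in ((270,268),(357,268),(259,12),(363,12)): print(w2b(px2w(w,u,v,.14)).round(4))
"
```

```text
[-0.1492 -0.0544 -0.016 ]
[-0.1472 -0.0956 -0.016 ]
[-0.0429 -0.0489 -0.016 ]
[-0.0408 -0.0892 -0.016 ]
```

>>> move_arm --pt "0.2 -0.2 0.8 -0.3 5.8" --pt "0.4 -0.2 1.6 -0.3 5.8" --pt "0.4 -0.2 1.6 -0.3 5.8"

```text
t: 15.32
tool_pos: [0.648, 0.1198, 0.1227]
tool_rot: [-2.316, -2.121, 0.003]
contact_force: [0.8, -0.2, 0.8]
opening: 0.058
```

```bash
python3 look.py 18; python3 -c "
from h import *
go((-.152,-.0752,-.037),-5.1); print(st()[0]['effort'].round(1))"
```

```text
t=15.43 pos [0.6486 0.1197 0.1237] bin [-0.153  -0.0741 -0.0323] yaw -5.1 F [0.8 0.9 0.1] open 0.0580
target [0.6499 0.1205 0.119 ]  ROW dx dy dz twist: [0.09 0.12 0.47] 0.0
[  0.1 -43.9 -34.9   0.    0.    0. ]
```

View pics/s18.png

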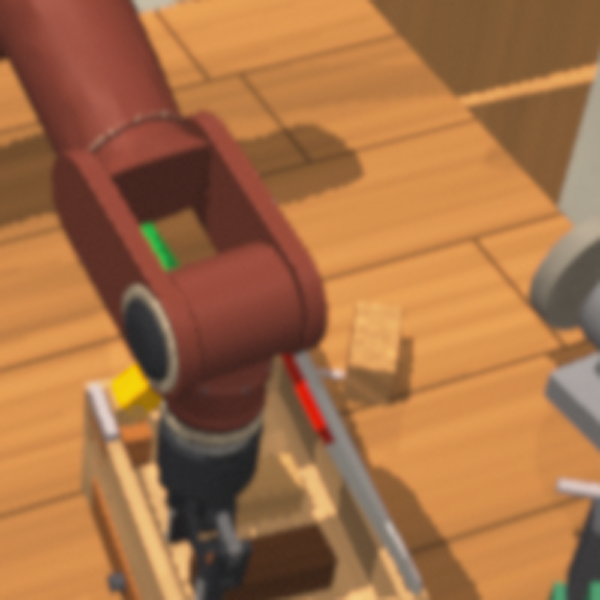

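The lid's corner at (325,440) hasn't moved and the efforts are steady, so there is no contact. Down a little more, then close.

>>> move_arm --pt "0.1 0.1 0.4 0 5.8" --pt "0.1 0.1 0.4 0 3" --pt "0.1 0.1 0.4 0 3" --pt "0.1 0.1 0.4 0 3" --pt "0.1 0.1 0.4 0 3" --newtons 60

```text
t: 16.05
tool_pos: [0.65, 0.1205, 0.1203]
tool_rot: [2.317, 2.121, 0.001]
contact_force: [0.7, -0.4, 1.4]
opening: 0.0389
```

```bash
python3 look.py 19; python3 -c "
from h import *
go((-.152,-.0752,-.037),-5.1); print(st()[0]['effort'].round(1))"
```

```text
t=16.15 pos [0.65   0.1206 0.1203] bin [-0.1519 -0.0754 -0.0357] yaw -5.1 F [-0.4 -0.2  1.5] open 0.0389
target [0.6499 0.1205 0.119 ]  ROW dx dy dz twist: [-0.   -0.02  0.13] 0.0
[  0.2 -43.4 -34.3   0.1  -0.    0. ]
```

View pics/w19.png

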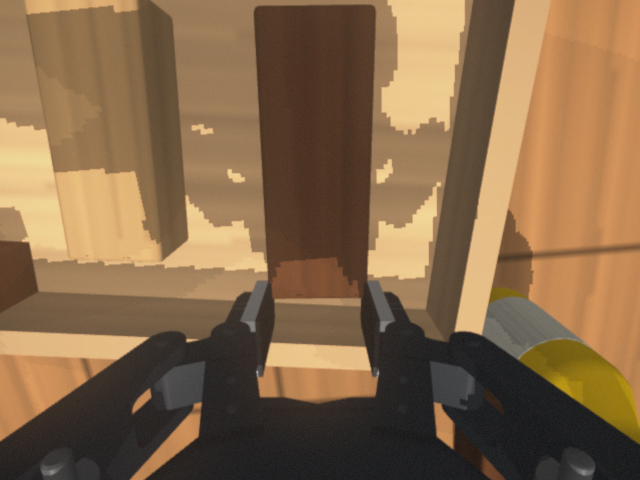

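View pics/s19.png

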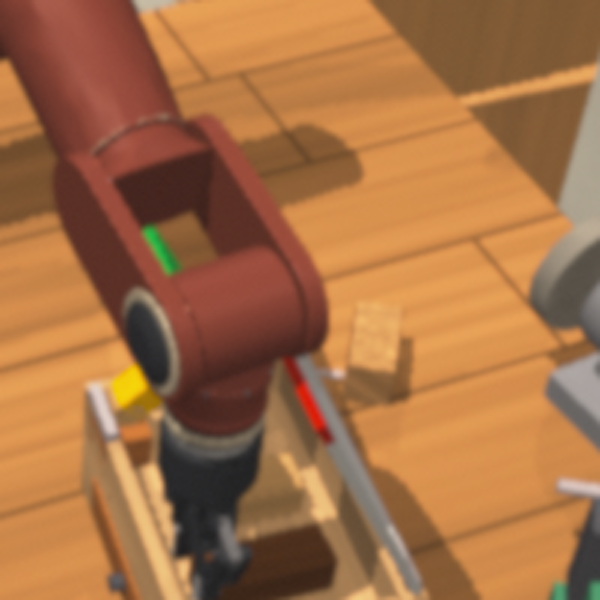

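The opening stopped at 38.9 mm, so the blank is gripped, but only by about 6 mm of its length. I'll drag it 8 mm forward and take a better bite.

>>> move_arm --pt "-0.4 0 0 0 3" --pt "-0.8 0 0 0 3" --pt "-0.8 0 0 0 4.8" --pt "-0.8 0 0 0 4.8" --pt "0.1 0 0.1 0 4.8"

```text
t: 16.77
tool_pos: [0.6497, 0.1211, 0.1186]
tool_rot: [2.318, 2.12, -0.002]
contact_force: [0.1, -0.9, -0.6]
opening: 0.0482
```

>>> move_arm --pt "0.9 0 0.1 0 4.8" --pt "0.9 0 0.1 0 3" --pt "0.9 0 0.1 0 3" --pt "0.9 0 0.1 0 3" --pt "0.9 0 0.1 0 3" --newtons 100

```text
t: 17.4
tool_pos: [0.6521, 0.131, 0.1205]
tool_rot: [2.316, 2.12, 0.005]
contact_force: [-0.2, 2.3, 9.2]
opening: 0.0383
```

```bash
python3 look.py 20; python3 -c "
from h import *
go((-.152,-.0752,-.037),-5.1); print(st()[0]['effort'].round(1))"
```

```text
t=17.50 pos [0.6521 0.131  0.1206] bin [-0.1413 -0.076  -0.0354] yaw -5.1 F [-1.4  2.4  9.9] open 0.0385
target [0.6499 0.1205 0.119 ]  ROW dx dy dz twist: [-1.07 -0.14  0.16] 0.0
[ -0.  -38.9 -30.4  -0.4  -0.2   0. ]
```

View pics/w20.png

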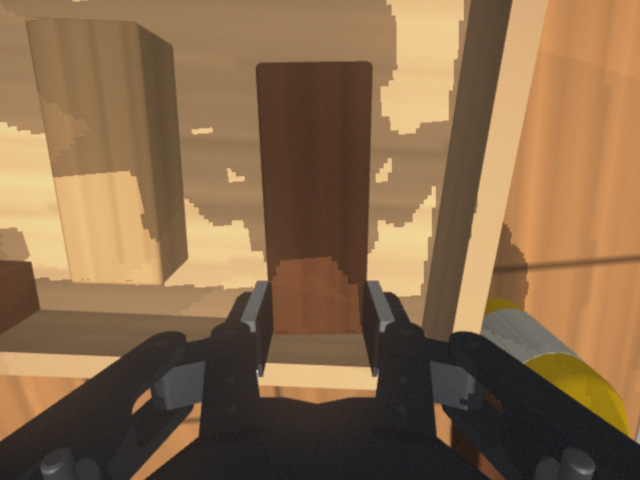

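View pics/s20.png

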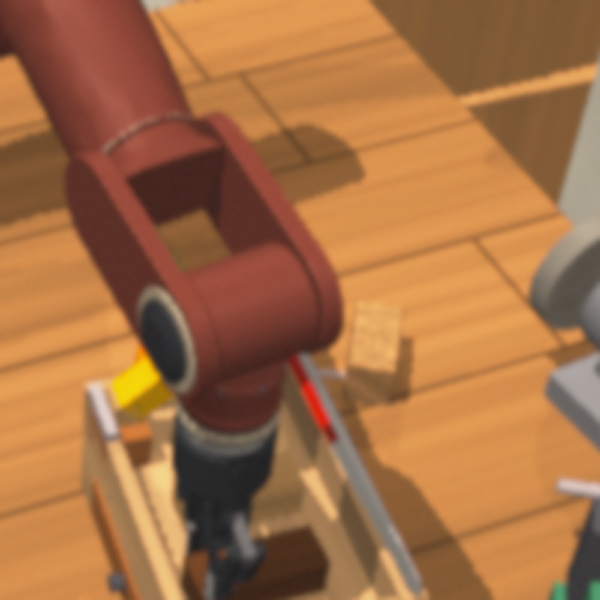

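The wrist has nudged the lid slightly: its corner moved to (331,438), at about 10 N. I had also stacked the offset, moving 1 cm too far rearward. I'll draw back forward with the blank right away, then lift.

>>> move_arm --pt "-0.5 0 -0.1 0 3" --pt "-1.0 0 -0.3 0 3" --pt "-1.0 0 -0.6 0 3"

```text
t: 17.88
tool_pos: [0.6486, 0.1199, 0.1224]
tool_rot: [-2.317, -2.12, 0.005]
contact_force: [-0.5, 0.4, -2.2]
opening: 0.0385
```

```bash
python3 look.py 21; python3 -c "
from h import *
go((-.152,-.0752,.03),-5.1); print(st()[0]['effort'].round(1))"
```

```text
t=17.98 pos [0.6492 0.1202 0.123 ] bin [-0.1524 -0.0746 -0.033 ] yaw -5.1 F [ 1.   0.2 -2. ] open 0.0387
target [0.6499 0.1205 0.186 ]  ROW dx dy dz twist: [ 0.03  0.06 -6.3 ] 0.0
[ -0.  -45.3 -35.9   0.    0.   -0. ]
```

View pics/s21.png

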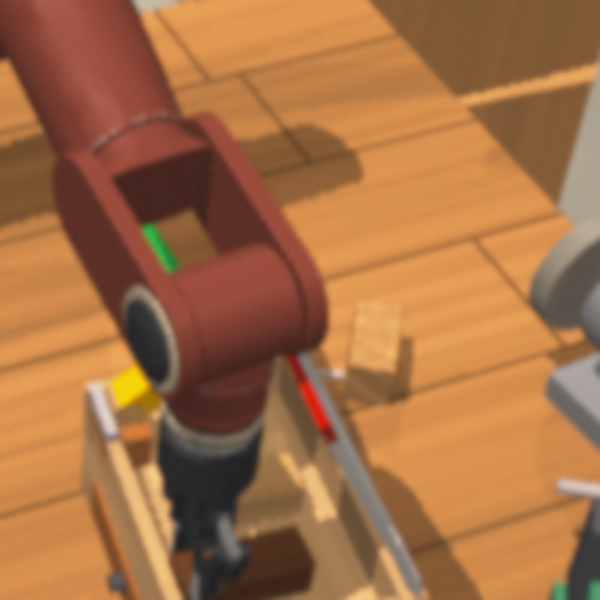

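View pics/w21.png

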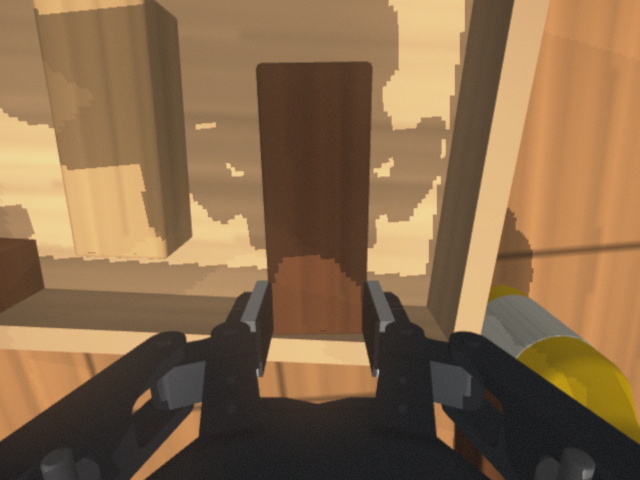

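The lid and prop hold, with the lid a touch wider open, and the blank is gripped. Lifting straight up.

>>> move_arm --pt "0 0 -1.5 0 3" --pt "0 0 -4 0 3" --pt "0 0 -6.5 0 3" --pt "-2 0 -7 0 3" --pt "-5 0 -7.5 0 3"

```text
t: 18.6
tool_pos: [0.6451, 0.0698, 0.1991]
tool_rot: [2.316, 2.122, -0.001]
contact_force: [-0.5, -0.8, -1.4]
opening: 0.0384
```

```bash
python3 look.py 22; python3 -c "
from h import *
go((-.3,-.0752,.05),-5.1); print(st()[0]['effort'].round(1))"
```

```text
t=18.70 pos [0.6452 0.0674 0.1991] bin [-0.2053 -0.0782  0.0431] yaw -5.3 F [-0.6 -0.1 -1.3] open 0.0386
target [ 0.6287 -0.026   0.206 ]  ROW dx dy dz twist: [-9.45 -0.78 -0.68] -0.2
[ -0.4 -43.1 -37.5  -0.1   0.1  -0.1]
```

View pics/s22.png

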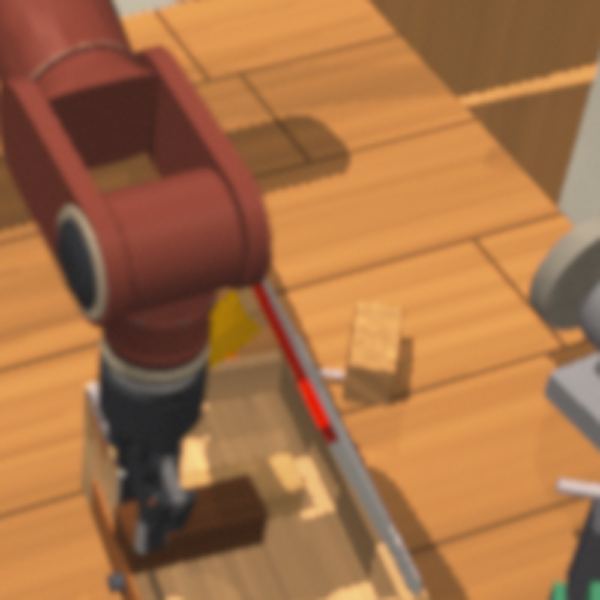

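View pics/w22.png

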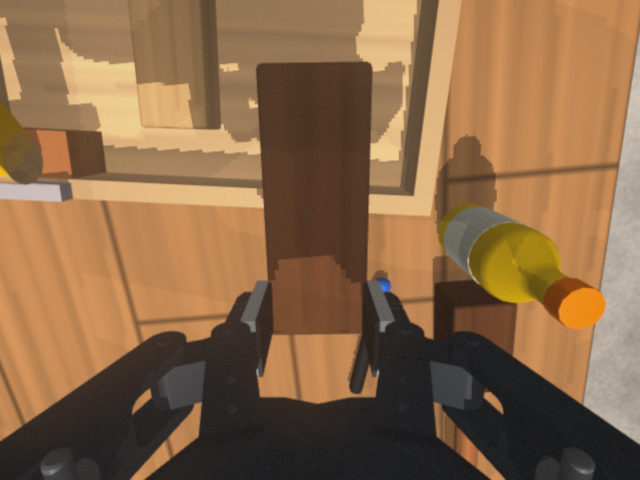

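The blank is held level and clear of the bin. Next I carry it to the bench hook, turning it 83° so its free end points at the stop.

```bash
python3 -c "
from h import *
w=pickle.load(open('w22.pkl','rb'))
T=np.array([.6452,.0674,.1991]); z=.1991-.0186+.038
tx=np.array([np.cos(np.radians(84.7)),np.sin(np.radians(84.7))]);ty=np.array([np.cos(np.radians(-5.3)),np.sin(np.radians(-5.3))])
for u,v in ((272,334),(363,334),(257,64),(372,64)):
  p=px2w(w,u,v,z); print((p[:2]-T[:2])@tx,(p[:2]-T[:2])@ty)
go((.62,-.06,.2),-30,False); go((.485,-.3755,.12),-88.3,False)"
```

```text
-0.01573292918647894 -0.019246310241828254
-0.015673547310347258 0.020573095616575287
0.09188707100737038 -0.0207518975126704
0.09197053140297859 0.01950674433568091
t=18.70 pos [0.6452 0.0674 0.1991] bin [-0.2053 -0.0782  0.0431] yaw -5.3 F [-0.6 -0.1 -1.3] open 0.0386
target [ 0.62 -0.06  0.2 ]  ROW dx dy dz twist: [-12.92  -1.34  -0.07] 24.7
t=18.70 pos [0.6452 0.0674 0.1991] bin [-0.2053 -0.0782  0.0431] yaw -5.3 F [-0.6 -0.1 -1.3] open 0.0386
target [ 0.485  -0.3755  0.12  ]  ROW dx dy dz twist: [-45.56 -11.9    7.98] 83.0
```

>>> move_arm --pt "-5 -0.5 0 0 3" --pt "-11 -1.2 0 8 3" --pt "-17 -3 0 18 3" --pt "-23 -5 0 28 3" --pt "-29 -7 0 38 3"

```text
t: 19.32
tool_pos: [0.5492, -0.2121, 0.1982]
tool_rot: [-2.885, -1.242, 0.001]
contact_force: [0.1, 0.6, -1.5]
opening: 0.0385
```

```bash
python3 -c "
from h import *
go((.485,-.3755,.12),-88.3,False)"
```

```text
t=19.32 pos [ 0.5492 -0.2121  0.1982] bin [-0.4956 -0.023   0.0422] yaw -43.4 F [ 0.1  0.6 -1.5] open 0.0385
target [ 0.485  -0.3755  0.12  ]  ROW dx dy dz twist: [-16.28   6.57   7.82] 44.9
```

>>> move_arm --pt "-5 2 0 10 3" --pt "-10 4 1 20 3" --pt "-14 5.5 3 30 3" --pt "-16.3 6.6 5 40 3" --pt "-16.3 6.6 7.8 45 3"

```text
t: 19.95
tool_pos: [0.4865, -0.3768, 0.1204]
tool_rot: [3.141, 0.043, 0.001]
contact_force: [0.1, 1.2, -2.0]
opening: 0.0383
```

```bash
python3 -c "
from h import *
from station import get_image
d=get_image('top'); crop(d,420,180,120,110,6,'t23.png');pickle.dump(d,open('t23.pkl','wb'))
d=get_image('wrist'); cv2.imwrite('pics/w23.png',d['image'][:,:,::-1]);pickle.dump(d,open('w23.pkl','wb'))
go((.485,-.3755,.04),-88.3,False)"
```

```text
t=20.05 pos [ 0.4847 -0.3729  0.116 ] bin [-0.6639  0.0179 -0.04  ] yaw -88.1 F [-0.4  0.8 -2.6] open 0.0385
target [ 0.485  -0.3755  0.04  ]  ROW dx dy dz twist: [0.07 0.31 7.6 ] 0.2
```

View pics/w23.png

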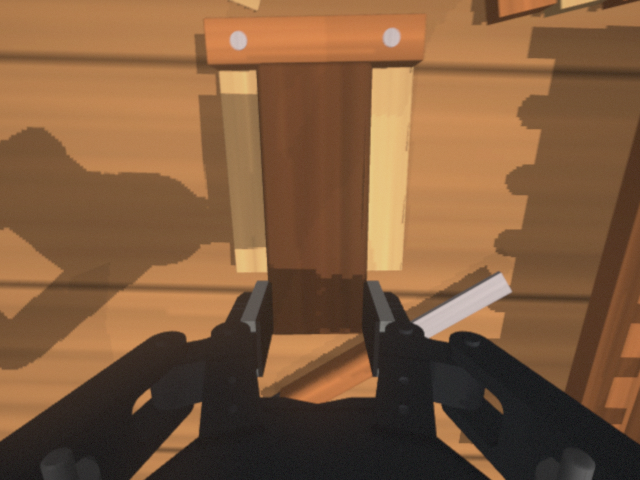

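View pics/t23.png

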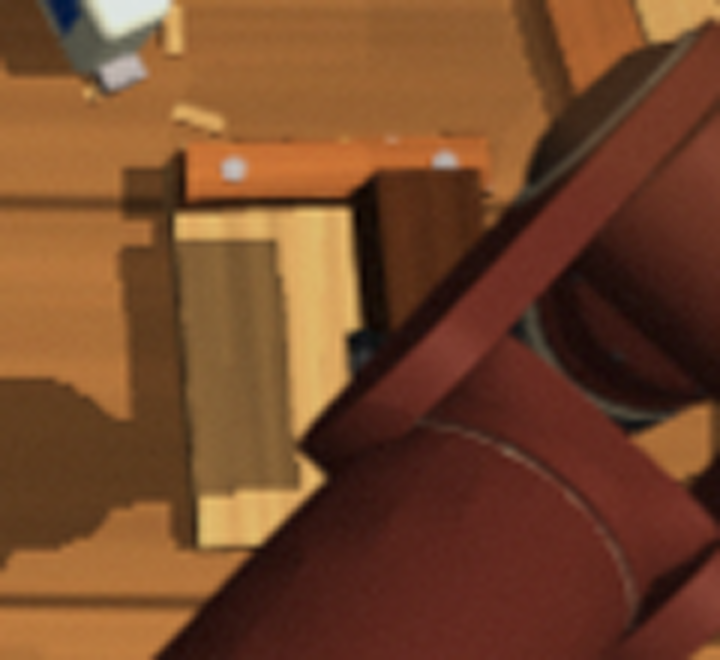

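```bash
python3 -c "
from h import *
w=pickle.load(open('w23.pkl','rb'))
a=px2w(w,238,272,.015);b=px2w(w,402,270,.015);c=px2w(w,208,66,.039);d=px2w(w,425,62,.039);e=px2w(w,220,70,.015);f=px2w(w,412,67,.015);g=px2w(w,206,20,.039);h=px2w(w,427,15,.039)
for n,p in zip('abcdefgh',(a,b,c,d,e,f,g,h)): print(n,p.round(4))
for p,q in ((a,b),(c,d),(e,f),(g,h)): print('mid',((p+q)/2).round(4),'yaw',np.degrees(np.arctan2(-(q-p)[0]*-1,-(q-p)[1])), 'width',np.linalg.norm(p-q))
"
```

```text
a [ 0.4496 -0.3131  0.015 ]
b [ 0.455  -0.4408  0.015 ]
c [ 0.5923 -0.3059  0.039 ]
d [ 0.5979 -0.4353  0.039 ]
e [ 0.5938 -0.3066  0.015 ]
f [ 0.599  -0.4336  0.015 ]
g [ 0.6166 -0.3062  0.039 ]
h [ 0.6224 -0.4337  0.039 ]
mid [ 0.4523 -0.377   0.015 ] yaw 2.3963927462433876 width 0.12777842798448713
mid [ 0.5951 -0.3706  0.039 ] yaw 2.456450347410887 width 0.12958900083639294
mid [ 0.5964 -0.3701  0.015 ] yaw 2.3154001593016873 width 0.12708824962887677
mid [ 0.6195 -0.3699  0.039 ] yaw 2.608230435521202 width 0.12758785870855707
```

The wrist picture shows the blank lined up with the stop; its far end at row 64 stands before the stop bar. The stop face is at x ≈ 0.5955, y ≈ −0.371, yaw ≈ 2.2°. Lowering short of the stop.

>>> move_arm --pt "0 0.1 4 0.3 3" --pt "0 0.1 7 0.3 3" --pt "0 0.1 7.8 0.3 3" --pt "0 0.1 7.8 0.3 3"

```text
t: 20.55
tool_pos: [0.4879, -0.3755, 0.0436]
tool_rot: [3.141, 0.046, 0.0]
contact_force: [0.8, -0.7, -0.5]
opening: 0.0386
```

```bash
python3 -c "
from h import *
go((.5,-.3745,.034),-88.4,False)"
```

```text
t=20.55 pos [ 0.4879 -0.3755  0.0436] bin [-0.6661  0.0143 -0.1124] yaw -88.3 F [ 0.8 -0.7 -0.5] open 0.0386
target [ 0.5    -0.3745  0.034 ]  ROW dx dy dz twist: [ 1.21 -0.07  0.96] 0.1
```

>>> move_arm --pt "0 0 0.5 0 3" --pt "0 0 0.8 0 3" --pt "0 0 1.0 0 3"

```text
t: 20.92
tool_pos: [0.4879, -0.3758, 0.0336]
tool_rot: [3.141, 0.045, 0.001]
contact_force: [-3.1, 4.8, 11.5]
opening: 0.0385
```

The blank touches the board at exactly the predicted height. I'll ease up slightly and slide to the stop.

>>> move_arm --pt "0.4 0 -0.1 0 3" --pt "0.8 0 -0.1 0 3" --pt "1.2 0 -0.1 0 3" --pt "1.5 0 -0.1 0 3" --newtons 60

```text
t: 21.42
tool_pos: [0.5007, -0.3751, 0.0336]
tool_rot: [-3.141, -0.046, 0.009]
contact_force: [-13.8, -0.6, 5.2]
opening: 0.0381
```

The force along x is −14 N, so the blank is butted at x ≈ 0.5007 (0.502 expected). Releasing.

>>> move_arm --pt "-0.15 0 0 0 3" --pt "-0.15 0 0 0 4.2" --pt "-0.15 0 0 0 5.2" --pt "-0.15 0 0 0 5.4" --newtons 20

```text
t: 21.92
tool_pos: [0.5017, -0.3754, 0.0344]
tool_rot: [3.141, 0.045, 0.002]
contact_force: [0.4, 0.3, 1.0]
opening: 0.0539
```

```bash
python3 -c "
from h import *
from station import get_image
d=get_image('wrist'); cv2.imwrite('pics/w24.png',d['image'][:,:,::-1]);pickle.dump(d,open('w24.pkl','wb'))
go((.5,-.3745,.034),-88.4,False)"
```

```text
t=21.98 pos [ 0.5017 -0.3753  0.0344] bin [-0.6639  0.0007 -0.1216] yaw -88.4 F [ 0.4  0.7 -0.3] open 0.0541
target [ 0.5    -0.3745  0.034 ]  ROW dx dy dz twist: [-0.16 -0.09  0.04] 0.0
```

View pics/w24.png

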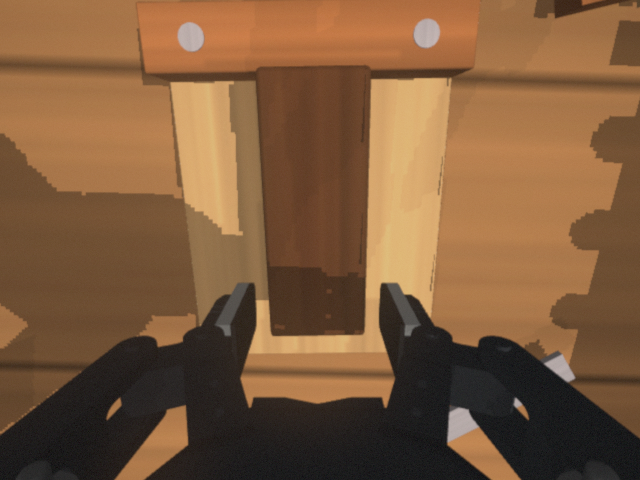

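The blank sits on the board against the stop, with its far end at (313,68). I'll withdraw upward and check everything.

>>> move_arm --pt "0 0 -2 0 5.4" --pt "0 0 -8 0 5.4" --pt "0 0 -14 0 5.4" --pt "-5 0 -18 0 5.4" --pt "-10 0 -20 0 5.4"

```text
t: 22.6
tool_pos: [0.4014, -0.379, 0.2395]
tool_rot: [3.135, 0.047, 0.007]
contact_force: [0.2, 0.6, 0.3]
opening: 0.0538
```

```bash
python3 -c "
from h import *
go((.3,-.3,.25),-88.4,False)
from station import get_image
d=get_image('top'); crop(d,420,180,120,110,6,'t25.png');pickle.dump(d,open('t25.pkl','wb')); cv2.imwrite('pics/t25f.png',d['image'][:,:,::-1])
d=get_image('scene'); cv2.imwrite('pics/s25.png',d['image'][:,:,::-1]);pickle.dump(d,open('s25.pkl','wb')); crop(d,300,120,150,150,5,'s25c.png')"
```

```text
t=22.60 pos [ 0.4014 -0.379   0.2395] bin [-0.6819  0.0995  0.0835] yaw -88.3 F [0.2 0.6 0.3] open 0.0538
target [ 0.3  -0.3   0.25]  ROW dx dy dz twist: [-9.89 -8.2  -1.14] 0.1
```

View pics/t25f.png

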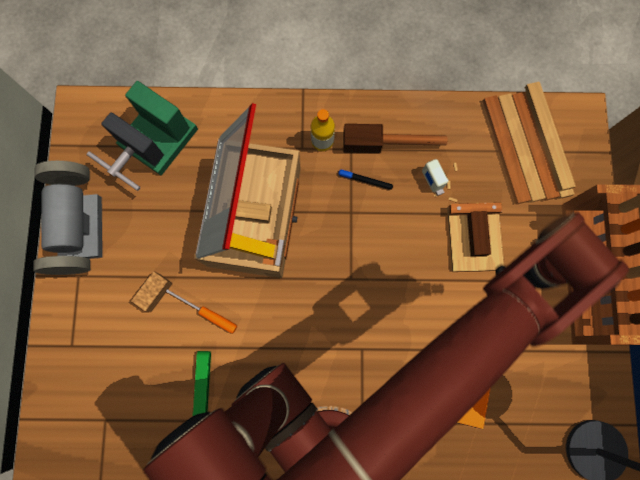

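View pics/s25c.png

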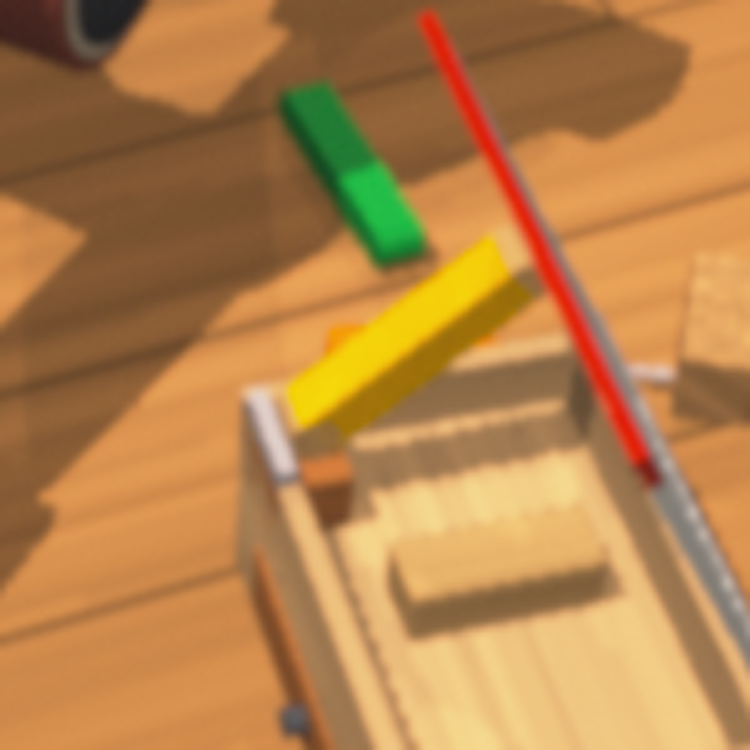

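View pics/s25.png

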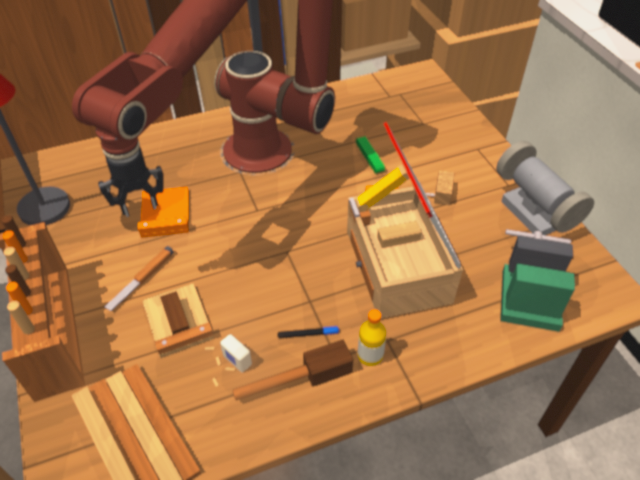

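```bash
python3 -c "
from h import *
d=pickle.load(open('s25.pkl','rb')); crop(d,140,280,80,80,8,'s25h.png')
im=cv2.resize(d['image'][160:220,340:420,::-1],None,fx=9,fy=9,interpolation=cv2.INTER_CUBIC)
F=np.array([-.161,-.004])
wire(d,F,np.radians(37),(255,0,0),im,np.array([340,160]),9,.105); cv2.imwrite('pics/o25.png',im)
for a in (1.08,1.12,1.16,1.2): print(a,((w2px(d,b2w(-.235*np.cos(a),-.147,.235*np.sin(a)))-[300,120])*5).round(),((w2px(d,b2w(-.235*np.cos(a),.147,.235*np.sin(a)))-[300,120])*5).round())
"
```

```text
1.08 [614. 468.] [403.  20.]
1.12 [635. 457.] [421.  10.]
1.16 [657. 447.] [439.   1.]
1.2 [678. 437.] [457.  -8.]
```

View pics/o25.png

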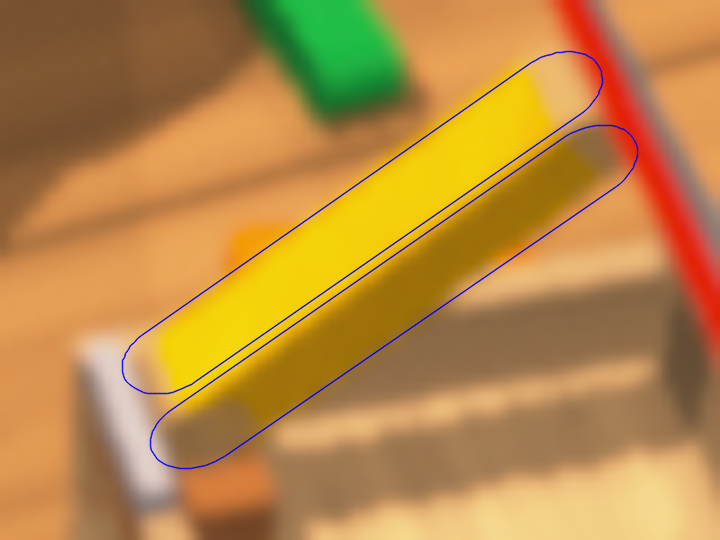

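View pics/t25.png

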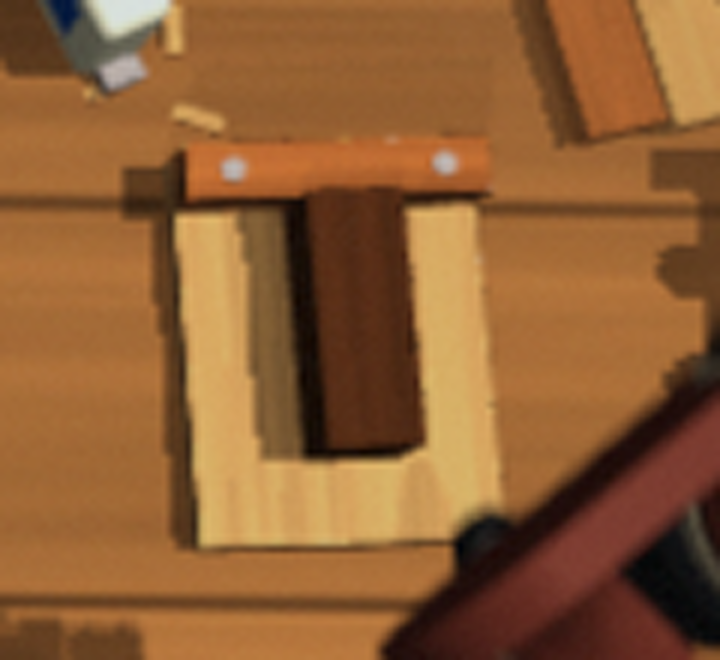

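View pics/s25h.png

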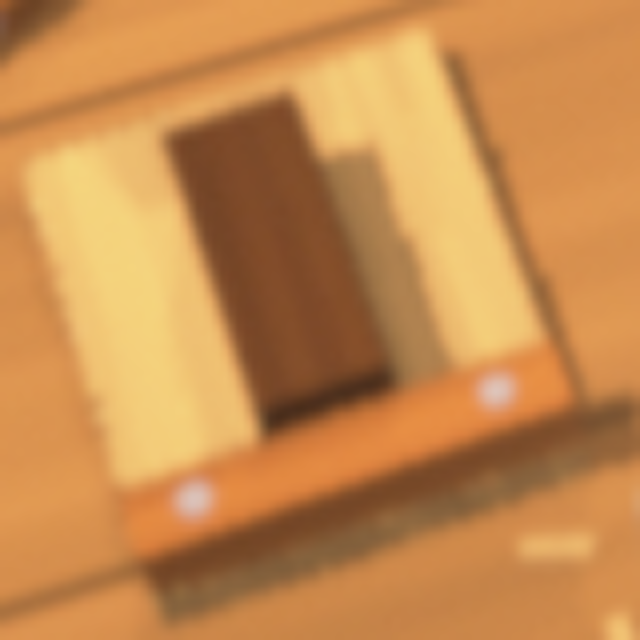

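All checks agree, so I'm handing in the job.

```bash
python3 -c "
from station import order
print(order.finish_job())"
```

```text
the job is handed in; nothing more can be done
None
```

The job is handed in at about 22.7 s of the 72 s allowed. The lid is propped open on the yellow bar, and the walnut blank lies on the bench hook with its end against the stop.

- **Lid and prop:** I tilted the prop in the grip against the shut lid's edge and lifted the lid with its raised end. Its foot went down on the seat against the lip, where pushing it forward met about 20 N. In the last pictures the lid stands by itself at about 1.13 rad.
- **Blank:** I took it out over the bin's front wall, lowered it onto the board and slid it to the stop. It met the stop with about 14 N, 1–2 mm from where I expected. It lies flat and in line with the hook.
- **Everything else:** The pale offcut is still in the bin, the bystanders look unmoved, and the hand was clear of everything.

These did not go to plan:
- **First prop grip:** it closed on air, because the fingertips were higher than `ctrl.nose_length` implied. Going lower fixed it.
- **Lid nudged:** while I was regripping the blank, the wrist pushed the lid about 10 N wider open because I had moved 1 cm too far. The prop kept holding.
- **Prop angle:** it stands at about 38° rather than 45°, so its top bears roughly 95 mm from the hinge instead of 111 mm.
- **Foot position:** in the last overlay the foot appears 3–4 mm behind home. Earlier overlays showed about the same offset, so I took it as camera calibration error.

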